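Strip the revolving gift display for its wash

ROBOT

A 7-joint arm with a two-finger parallel gripper is mounted at the origin on a cart in front of the work surface, level with it; the furniture and walls round the work are solid. World frame = base frame: x ahead of the robot, y to its left, z up, the work surface at z = 0. Lengths are in mm, angles in rad, forces in N, time in s.
With the tool pointing down it reaches from about 350 to 900 mm from the base axis. Payload 7.2 kg.
Tool frame: the origin (TCP) lies between the finger pads; the fingertips stand 17 mm ahead of it and the grasp point (between the pads) lies 2 mm behind it (manip.nose_length is the distance from the TCP to the fingertips, in mm); z points along the fingers, x is the direction in which the jaws open and shut, and the axes are right-handed (so a half turn about z gives the same grasp; the last joint's range is limited). The gripper opens to 88 mm and grips with 3 to 60 N. Pads are 20 mm wide; open, the fingers measure 115 mm over their backs; the gripper's body (75 mm by 178 mm) begins 61 mm behind the grasp point.
Start: joints at [1.05, 0.411, -0.013, 1.596, 0.006, 1.134, -0.082], TCP at [273.417, -562.024, 239.653] pointing down, gripper open.
Joint ranges: [-2.95, 2.95], [-0.29, 1.99], [-1.47, 1.44], [0.14, 2.54], [-1.03, 4.17], [0.13, 1.85], [-2.86, 2.86]. Speed limits (rad/s): [2.39, 2.39, 3.01, 3.01, 3.14, 3.14, 3.14].

INTERFACE

Orientations are given as a 3x3 rotation matrix whose columns are the frame's x, y, z axes.
In Python, from plant import manip gives the robot as it stands.
- The arm moves only by the shell command python3 -m crank 'ROWS'. ROWS is text: rows parted by semicolons, each of 5 numbers parted by spaces: the shift along the tool's x, y, z in m, then the turn about the tool's z in rad, then the closure, from -1 (fully open) to 1 (shut). In form: tx ty tz twist grip; .... A call has 1 to 12 rows; each row shifts and turns the commanded pose from where the row before left it, along the tool's axes as they then stand; what a row does not reach is not made up. A row lasts 1/12 s, in which the tool goes at most 41.7 mm and 7.16 degrees, less where a joint would pass 70% of its speed; a pose out of reach is approached as far as the arm can. A call is refused whole if a number of a shift passes 0.0417 or a number of a turn 0.125, either way. A call with a gripper value outside its range is refused whole. The fingers move at their own pace and stop on an object; the grip force is fixed at half the most. Time passes only in rows, so rows that do not move let the fingers close. It gives the time, the measured TCP pose, the force and the opening at its end, in the units of the state.
- manip.read_state(): the state, without advancing time (a new reading comes with each control period).
- manip.snapshot(name): name is "scene" or "side" or "wrist"; returns the picture (480x640x3 uint8, blue, green, red); there is no depth.
- manip.camera_params(name): a dict with "fx", "fy", "cx", "cy" (pixels), "xyz" and "rotation" of the camera in the world. Camera axes: x right, y up, looking along -z (the intrinsics and any distortion apply to the point x, -y, -z); pixel columns grow to the right and rows downward; lengths in mm; the calibration is good to about 2 mm. A picture is of the moment at which its call begins: read the wrist's pose just before it. camera_params takes no time and is no camera call; for the wrist camera it gives the pose at the moment of the call.
- manip.close_job(): hands the job in, once; it reports no verdict.
The state is a dict: "clock": time; "q": joint angles; "joint_velocities": joint speeds; "joint_torque": joint torques, N m; "ee_pos": TCP position; "tcp_rot": TCP orientation; "force": force on the tool from outside, world axes, zero at the start; "wrist_torque": the same for the moment, N m; "gripper_width": finger opening in mm.
Only numpy, scipy, OpenCV 4.12 (cv2) and the standard library are available. Lean on these libraries where they do the work, as an engineer would, in place of code of your own. Each camera call takes 0.05 s, during which the arm holds its last target. There are 200 camera calls.

TASK

Strip the revolving display on the cafe counter so it can be washed. First lift every gift carton up and off its hook and stand each one upright in its own compartment of the wooden stock crate; then unscrew the red top knob, which has a left-hand thread (turn it clockwise to loosen), and put it in the green change dish; then lift the four-hook crown up off the post and set it the right way up on the black rubber mat. Leave the call bell, the mug and the loyalty cards where they are.

Things in the scene. Friction and masses are not known exactly. Their poses are not given: they have to be found in the camera images.
- stand: The display's fixed base and post. Origin: centre of the base's underside on the counter, z up. Dark wooden base disc 152 mm across, 16 mm high; steel post 25 mm thick; on it a collar 52 mm across, its top 140 mm above the counter, on which the crown sits. Above 178 mm the post is a threaded stud, 23 mm over the thread.
- stud_top (a point): Top end of the threaded stud on the post's axis, 210 mm above the counter. The thread is left-hand, two-start, 24 mm rise per turn.
- crown: Loose hook crown, 0.35 kg, on the post's collar, free to turn; the knob keeps it on. White sleeve, bore 28, outside 40, 45 mm high, with four dark wire hooks with red tips along its own +x, +y, -x, -y. Origin: centre of the sleeve's underside, z up the bore. Grip the upper 25 mm of the sleeve, fingers between the hooks (45 degrees to them). Lift 75 mm to clear the post.
- hook_tip (a point): Upturned tip of the crown's +x hook; the other three are alike. Each hook is a 5 mm wire, level 12 mm above the crown's origin out to 89 mm from the axis, then bent up about 45 degrees to end 95 mm from the axis; the tip's top is 22 mm above the crown's origin.
- knob: Red round fluted top knob, 43 mm across, 49 mm high, 0.08 kg, screwed on the stud above the crown. Origin: centre of its underside, z up; 185 mm above the counter when screwed on. Seen from above, counter-clockwise only jams it tighter (10 to 40 degrees and no more); clockwise turns easily and climbs 24 mm per turn. Grip round its upper 20 mm.
- knob_top (a point): Centre of the knob's top, 49 mm above its origin. After about 110 degrees (1.9 rad) clockwise the knob is free and lifts straight off (30 mm to clear the stud); if it still holds, turn it further clockwise, which does no harm.
- carton_green: Green rigid gift carton, about 0.09 kg (absent in some runs): 28 mm deep (own x), 60 mm wide (own y), 96 mm high, with a hang loop on top. Origin: centre of its underside, z up. Hangs on a crown hook with its own x along the hook. Grip it across the 60 mm width, one finger either side of the hook, about 12 mm below the box's top.
- loop_green (a point): Top of the opening in that carton's hang loop, 120 mm above its origin; rests on the hook, about 74 mm from the crown's axis. Opening 30 mm wide, 20 mm high; loop 42 mm wide, 5 mm thick, its top 6 mm higher. Take off: raise it about 11 mm (9 to 14), draw it outward along the hook 45 mm or more, past the upturned tip.
- carton_blue: Blue rigid gift carton, about 0.09 kg (absent in some runs): 28 mm deep (own x), 60 mm wide (own y), 96 mm high, with a hang loop on top. Origin: centre of its underside, z up. Hangs on a crown hook with its own x along the hook. Grip it across the 60 mm width, one finger either side of the hook, about 12 mm below the box's top.
- loop_blue (a point): Top of the opening in that carton's hang loop, 120 mm above its origin; rests on the hook, about 74 mm from the crown's axis. Opening 30 mm wide, 20 mm high; loop 42 mm wide, 5 mm thick, its top 6 mm higher. Take off: raise it about 11 mm (9 to 14), draw it outward along the hook 45 mm or more, past the upturned tip.
- carton_amber: Amber-yellow rigid gift carton, about 0.09 kg (absent in some runs): 28 mm deep (own x), 60 mm wide (own y), 96 mm high, with a hang loop on top. Origin: centre of its underside, z up. Hangs on a crown hook with its own x along the hook. Grip it across the 60 mm width, one finger either side of the hook, about 12 mm below the box's top.
- loop_amber (a point): Top of the opening in that carton's hang loop, 120 mm above its origin; rests on the hook, about 74 mm from the crown's axis. Opening 30 mm wide, 20 mm high; loop 42 mm wide, 5 mm thick, its top 6 mm higher. Take off: raise it about 11 mm (9 to 14), draw it outward along the hook 45 mm or more, past the upturned tip.
- carton_brown: Brown cardboard rigid gift carton, about 0.09 kg (absent in some runs): 28 mm deep (own x), 60 mm wide (own y), 96 mm high, with a hang loop on top. Origin: centre of its underside, z up. Hangs on a crown hook with its own x along the hook. Grip it across the 60 mm width, one finger either side of the hook, about 12 mm below the box's top.
- loop_brown (a point): Top of the opening in that carton's hang loop, 120 mm above its origin; rests on the hook, about 74 mm from the crown's axis. Opening 30 mm wide, 20 mm high; loop 42 mm wide, 5 mm thick, its top 6 mm higher. Take off: raise it about 11 mm (9 to 14), draw it outward along the hook 45 mm or more, past the upturned tip.
- crate: Loose light wooden stock crate, 185 mm (own x) by 82 mm (own y), 50 mm high, 0.7 kg, open above. Origin: centre of its underside. Walls, floor, three dividers 5 mm thick; four compartments 40 (x) by 72 mm (y), centred at own x = -67.5, -22.5, 22.5, 67.5 mm, y = 0; inner floor 5 mm up. A carton stands in one with its own x along the crate's x, either way round.
- dish: Loose shallow green round change dish, 104 mm across, 15 mm high, hollow with a sloping rim. Origin: centre of its underside. The knob standing in it has its underside about 3 to 9 mm above the counter.
- mat: Black rubber bar mat, fixed flat on the counter, 150 mm (own x) by 180 mm (own y), 3 mm thick. Origin: centre of its underside. The crown standing on it has its origin 3 mm above the counter.
- bell: Bystander: white call bell with black foot, 76 mm across, 52 mm high, loose. Origin: centre of its underside.
- mug: Bystander: small green and white mug, 65 by 91 mm, 55 mm high, loose. Origin: underside.
- loyalty_cards: Bystander: pile of dark loyalty cards, 58 by 89 mm, 9 mm high, loose. Origin: centre of its underside.
Not all that is in view belongs to the job. Leave any turquoise look-alike of the carton_brown alone.

How it is judged (in metres and radians):
On the way, in this order (a step that is already met when the one before it is completed fails the run):
1. every gift carton that is there stands upright in a compartment of the crate, down on its floor (x of carton_green in the frame of crate between -0.09 and 0.09 m and y of carton_green in the frame of crate between -0.02 and 0.02 m and z of carton_green in the frame of crate between 0 and 0.014 m and angle between each of carton_green, carton_blue, carton_amber, carton_brown's own z axis and vertical below 0.35 rad and x of carton_blue in the frame of crate between -0.09 and 0.09 m and y of carton_blue in the frame of crate between -0.02 and 0.02 m and z of carton_blue in the frame of crate between 0 and 0.014 m and x of carton_amber in the frame of crate between -0.09 and 0.09 m and y of carton_amber in the frame of crate between -0.02 and 0.02 m and z of carton_amber in the frame of crate between 0 and 0.014 m and x of carton_brown in the frame of crate between -0.09 and 0.09 m and y of carton_brown in the frame of crate between -0.02 and 0.02 m and z of carton_brown in the frame of crate between 0 and 0.014 m), for 0.2 s.
2. the knob is off its thread and down in the green dish (horizontal distance between knob and dish below 0.045 m and height (world z) of knob below 0.045 m), for 0.2 s.
3. the crown stands upright on the rubber mat (x of crown in the frame of mat between -0.065 and 0.065 m and y of crown in the frame of mat between -0.08 and 0.08 m and height (world z) of crown below 0.012 m and angle between crown's own z axis and vertical below 0.15 rad), for 0.2 s.
At the end, for the whole second after the job is handed in: Every carton present stands upright (within 20 degrees) on the floor of the stock crate, in a compartment; the knob rests in the green dish, its underside's centre within 45 mm of the dish's centre; the crown stands upright (within 8 degrees) on the mat, its centre over the mat; all at rest (all of step 1 and all of step 2 and all of step 3 and linear speed of each of carton_green, carton_blue, carton_amber, carton_brown, knob, crown, crate, dish below 0.03 m/s); the robot touches nothing.
It fails at once if the call bell is pushed more than 30 mm from its place (distance of bell from where it was at the start of the episode above 0.03 m).
It fails at once if the mug is pushed more than 30 mm from its place (distance of mug from where it was at the start of the episode above 0.03 m).
It fails at once if the pile of loyalty cards is pushed more than 30 mm from its place (distance of loyalty_cards from where it was at the start of the episode above 0.03 m).
Of carton_green, carton_blue, carton_amber, carton_brown only 2 to 4 are there at a start; the rules pass over those that are not, and their reading is None.
At some moment in a run one of dish, crate may be knocked a few centimetres aside while the robot is not near it.
Once in a run the grip may slacken for a moment while it holds something.
It also fails if it takes over 210 s, if anything falls off the work surface, if the arm or the gripper's body presses on something with over 40 N, if the wrist force passes 120 N, or if a joint passes its speed limit or range.

## Working session

There is one attempt and no reset: what is moved stays moved. The work goes in short steps, Python scripts to look and compute and a shell command to move; the robot and the scene stay as the last step left them, time stands still between calls to the robot, and variables do not carry over. Pictures are saved under pics/ and viewed, about 12 in all and at most 16, crops included, and the job is handed in when it is done.

```bash
mkdir -p pics; ls; cat > h.py <<'E'
import numpy as np, cv2
from plant import manip
def cam(n): return manip.camera_params(n)
def ray(p,u,v):
    R=np.array(p["rotation"]);d=R@np.array([(u-p["cx"])/p["fx"],-(v-p["cy"])/p["fy"],-1.]);return np.array(p["xyz"]),d/np.linalg.norm(d)
def onplane(p,u,v,z):
    o,d=ray(p,u,v);return o+d*(z-o[2])/d[2]
def tri(p1,a,p2,b):
    o1,d1=ray(p1,*a);o2,d2=ray(p2,*b)
    s=np.linalg.lstsq(np.c_[d1,-d2],o2-o1,rcond=None)[0];x=o1+d1*s[0];y=o2+d2*s[1]
    return (x+y)/2,np.linalg.norm(x-y)
def proj(p,X):
    c=np.array(p["rotation"]).T@(np.array(X,float)-np.array(p["xyz"]));return p["cx"]+p["fx"]*c[0]/-c[2],p["cy"]-p["fy"]*c[1]/-c[2]
def mask(im,lo,hi): return cv2.inRange(cv2.cvtColor(im,cv2.COLOR_BGR2HSV),lo,hi)
def blobs(m,amin=60):
    n,l,s,c=cv2.connectedComponentsWithStats(m);return [(s[i].tolist(),c[i].round(1).tolist()) for i in range(1,n) if s[i][4]>=amin]
def move(target,yaw=None):
    "offset to target in tool axes (m) and twist"
    s=manip.read_state();R=np.array(s["tcp_rot"]);d=R.T@(np.array(target)-np.array(s["ee_pos"]))/1000
    print("pos",np.round(s["ee_pos"],1),"tool shift m",d.round(4), "xyaw",round(float(np.arctan2(R[1,0],R[0,0])),3))
E
python3 - <<'E'
from h import *
for n in ("scene","side","wrist"):
    im=manip.snapshot(n);cv2.imwrite(f"pics/{n}0.png",im);p=cam(n);print(n,{k:np.round(v,3).tolist() for k,v in p.items()})
s=manip.read_state();print({k:np.round(v,3).tolist() for k,v in s.items()})
E
```

```text
pics
scene {'fx': 597.398, 'fy': 597.398, 'cx': 321.184, 'cy': 239.521, 'xyz': [-294.842, 760.434, 705.918], 'rotation': [[-0.641, 0.348, -0.684], [-0.767, -0.266, 0.584], [0.021, 0.899, 0.437]]}
side {'fx': 529.296, 'fy': 529.296, 'cx': 322.014, 'cy': 235.091, 'xyz': [448.636, 1089.879, 1025.185], 'rotation': [[-0.995, 0.049, -0.082], [-0.094, -0.621, 0.778], [-0.013, 0.782, 0.623]]}
wrist {'fx': 360.288, 'fy': 360.288, 'cx': 319.453, 'cy': 236.969, 'xyz': [340.854, -528.139, 384.184], 'rotation': [[0.438, 0.864, 0.249], [-0.899, 0.421, 0.119], [-0.002, -0.276, 0.961]]}
{'clock': 0.15, 'q': [1.05, 0.412, -0.013, 1.597, 0.006, 1.134, -0.082], 'joint_velocities': [-0.002, -0.002, 0.001, -0.002, 0.001, -0.001, -0.001], 'joint_torque': [0.001, -58.833, 0.642, -29.129, -0.054, 0.016, 0.0], 'ee_pos': [273.287, -561.708, 239.025], 'tcp_rot': [[0.438, -0.899, -0.001], [-0.899, -0.438, 0.001], [-0.001, 0.0, -1.0]], 'force': [0.097, 0.707, -0.028], 'wrist_torque': [-0.02, -0.032, -0.039], 'gripper_width': 87.939}
```

View pics/scene0.png

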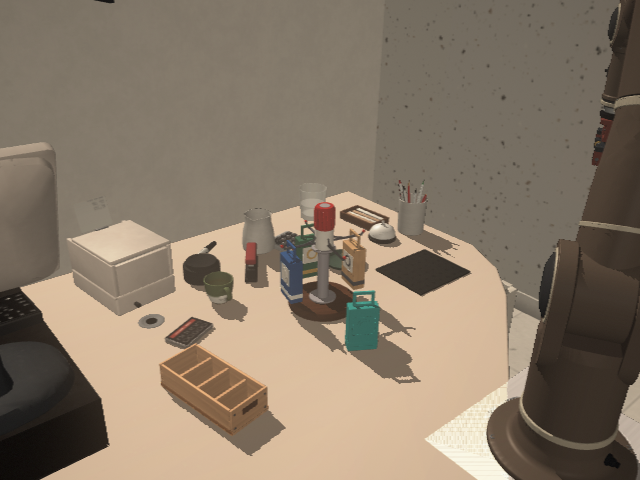

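View pics/side0.png

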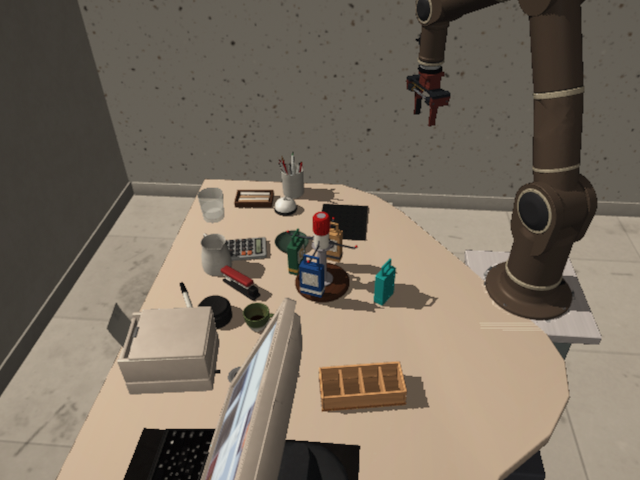

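The scene view shows the display with blue (290,275), green (307,255) and amber or brown (353,262) cartons. The turquoise look-alike stands on the counter at (362,325), the crate is at (213,387) and the mat at (423,271). In the side view the dish is at about (292,242) and the knob at (321,223). I'll check the choice in one zoomed crop and measure at the same time.

```bash
python3 - <<'E'
from h import *
a=cv2.imread("pics/scene0.png");b=cv2.imread("pics/side0.png")
c1=cv2.resize(a[190:360,250:400],None,fx=3.2,fy=3.2,interpolation=cv2.INTER_CUBIC)
c2=cv2.resize(b[200:315,265:365],None,fx=3.2,fy=3.2,interpolation=cv2.INTER_CUBIC)
h=max(c1.shape[0],c2.shape[0]);z=np.zeros((h,c1.shape[1]+c2.shape[1],3),np.uint8);z[:c1.shape[0],:c1.shape[1]]=c1;z[:c2.shape[0],c1.shape[1]:]=c2
z=z[:600,:800];cv2.imwrite("pics/crop1.png",z)
ps,pd=cam("scene"),cam("side")
for n,lo,hi in (("red",(0,150,80),(6,255,255)),("blue",(105,120,40),(125,255,255)),("green",(45,80,20),(80,255,255)),("amb",(10,110,80),(25,255,255)),("turq",(81,120,60),(98,255,255)),("black",(0,0,0),(180,90,45))):
    print(n);print(" scene",[x for x in blobs(mask(a,lo,hi),80)][:8]);print(" side",[x for x in blobs(mask(b,lo,hi),80)][:8])
E
```

```text
red
 scene [([315, 203, 19, 28, 345], [323.2, 216.7])]
 side [([313, 211, 16, 25, 261], [319.7, 223.7]), ([221, 266, 31, 20, 252], [235.7, 275.2])]
blue
 scene []
 side [([299, 254, 25, 37, 454], [312.2, 272.0])]
green
 scene []
 side [([287, 229, 17, 41, 365], [293.9, 249.7])]
amb
 scene [([342, 238, 23, 44, 590], [354.9, 259.2]), ([329, 282, 23, 16, 109], [341.6, 288.8]), ([301, 290, 36, 24, 297], [316.2, 305.6]), ([160, 344, 108, 92, 5524], [213.4, 387.7])]
 side [([329, 222, 14, 22, 166], [334.7, 232.6]), ([319, 362, 88, 49, 3702], [361.8, 386.0])]
turq
 scene []
 side [([374, 259, 21, 46, 426], [381.9, 281.9])]
black
 scene [([612, 1, 22, 54, 289], [622.8, 33.4]), ([608, 19, 9, 21, 83], [611.5, 29.4]), ([600, 110, 15, 10, 90], [606.4, 115.1]), ([539, 283, 12, 34, 245], [543.7, 298.5]), ([0, 288, 51, 57, 1762], [18.4, 319.7]), ([564, 313, 72, 62, 850], [604.2, 342.0]), ([0, 356, 14, 41, 309], [4.5, 380.1]), ([536, 361, 15, 19, 122], [542.8, 368.3])]
 side [([417, 0, 13, 21, 215], [422.8, 9.3]), ([420, 0, 87, 63, 1312], [450.7, 23.8]), ([540, 0, 45, 90, 1340], [570.6, 34.7]), ([418, 65, 24, 9, 98], [430.0, 70.2]), ([407, 74, 43, 31, 298], [429.1, 89.3]), ([568, 93, 15, 73, 684], [575.6, 129.3]), ([565, 168, 27, 25, 380], [576.0, 180.9]), ([519, 192, 29, 39, 825], [533.0, 211.4])]
```

View pics/crop1.png

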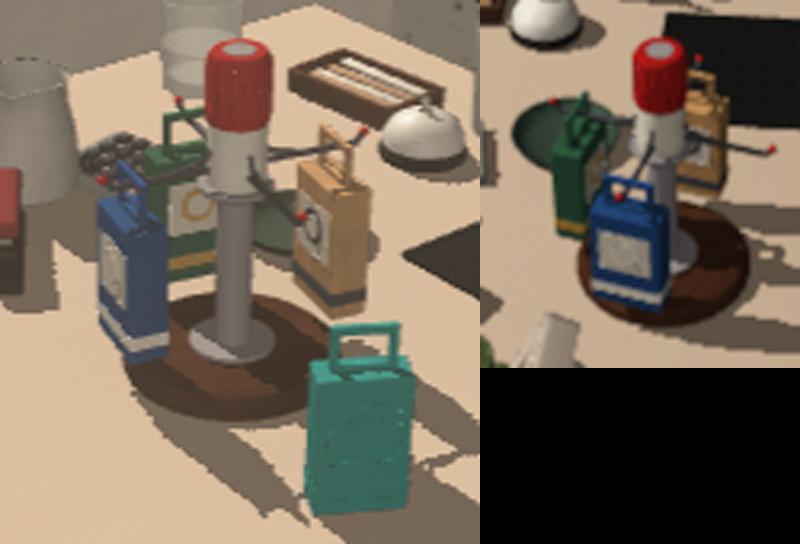

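The crop shows three cartons: blue, green and one tan/amber, each hanging with its flat side across the hook. The free hook's red tip is at scene (344,257), and the turquoise one stands on the counter by itself. Next I triangulate the hook tips, knob top, crate, mat and dish.

```bash
python3 - <<'E'
from h import *
a=cv2.imread("pics/scene0.png");b=cv2.imread("pics/side0.png");ps,pd=cam("scene"),cam("side")
P={"green":((305.6,221.3),(287.8,232.2)),"blue":((281.9,246.6),(308.1,261.6)),"amber":((363.1,231.3),(332.8,219.4)),"free":((344.4,257.5),(355.9,246.6)),"knobtop":((325,205),(321.3,215)),"turq":((362,303),(386,273))}
for k,(x,y) in P.items():
    X,e=tri(ps,x,pd,y);print(k,X.round(1),round(e,1))
    if k=="turq": print("  base",onplane(ps,362,348,0).round(1))
T=[tri(ps,*[P[k][0]],pd,P[k][1])[0] for k in("green","blue","amber","free")]
print("centre",np.mean(T,0).round(1)); c=np.mean(T,0)
for t in T: d=t-c;print(np.linalg.norm(d[:2]).round(1),np.degrees(np.arctan2(d[1],d[0])).round(1))
# crate outline hulls
for n,im,p,box in (("scene",a,ps,(160,344,108,92)),("side",b,pd,(319,362,88,49))):
    x,y,w,h=box;m=mask(im,(8,90,60),(28,255,255));k=np.zeros_like(m);k[y-4:y+h+4,x-4:x+w+4]=255
    cn=max(cv2.findContours(m&k,cv2.RETR_EXTERNAL,cv2.CHAIN_APPROX_NONE)[0],key=cv2.contourArea)
    hl=cv2.approxPolyDP(cv2.convexHull(cn),5,True)[:,0];print(n,[(q.tolist(),onplane(p,*q,50).round()[:2].tolist(),onplane(p,*q,0).round()[:2].tolist()) for q in hl])
for n,im,p,(x,y,w,h) in (("scene",a,ps,(370,245,110,55)),("side",b,pd,(318,200,55,45))):
    m=cv2.inRange(cv2.cvtColor(im,cv2.COLOR_BGR2GRAY),0,48);k=np.zeros_like(m);k[y:y+h,x:x+w]=255
    cn=max(cv2.findContours(m&k,cv2.RETR_EXTERNAL,cv2.CHAIN_APPROX_NONE)[0],key=cv2.contourArea)
    print("mat",n,[onplane(p,*q[0],3).round()[:2].tolist() for q in cv2.approxPolyDP(cv2.convexHull(cn),4,True)])
for n,(u,v) in {"dish l":(275,241.5),"dish top":(290,230.5),"mug":(257,317),"bell":(286,211)}.items(): print(n,onplane(pd,u,v,15).round(1))
E
```

```text
green [654.5  -1.8 157. ] 3.8
blue [587.1 113.  156.9] 1.2
amber [539.8 -69.7 155.6] 4.3
free [471.6  45.4 157.5] 2.4
knobtop [561.9  21.3 234.3] 1.1
turq [391.2  71.5  99.2] 7.5
  base [385.3  67.3   0. ]
centre [563.3  21.7 156.8]
94.2 -14.4
94.3 75.4
94.4 -104.4
94.7 165.5
scene [([159, 363], [526.0, 426.0], [588.0, 400.0]), ([196, 343], [538.0, 346.0], [601.0, 315.0]), ([266, 386], [360.0, 315.0], [410.0, 281.0]), ([267, 409], [313.0, 346.0], [360.0, 314.0]), ([230, 435], [302.0, 421.0], [347.0, 395.0]), ([161, 385], [470.0, 450.0], [528.0, 426.0])]
side [([399, 361], [359.0, 316.0], [354.0, 276.0]), ([404, 405], [351.0, 430.0], [346.0, 396.0]), ([322, 411], [521.0, 459.0], [525.0, 427.0]), ([319, 367], [538.0, 348.0], [543.0, 310.0])]
mat scene [[447.0, -348.0], [448.0, -314.0]]
mat side [[595.0, -346.0], [452.0, -352.0], [453.0, -177.0], [596.0, -190.0]]
dish l [ 720.  -128.8   15. ]
dish top [ 682.3 -185.8   15. ]
mug [716.  178.4  15. ]
bell [ 709.9 -286.9   15. ]
```

Consistent: the tip radii are 94.2–94.7 mm (expected about 95), tip height about 157 mm and knob top 234 mm. The axis is at (562.5,21.5), with hooks at -14.4° green, 75.5° blue, -104.4° amber and 165.5° free. The crate centre is about (444,370) at yaw 9.8°. Now raise and twist, then go above the green carton.

```bash
cat >> h.py <<'E'
def plan(target,yaw=None):
    "shift in the present tool frame (m), then twist to bring jaw axis (tool x) to yaw deg"
    s=manip.read_state();R=np.array(s["tcp_rot"]);d=R.T@(np.array(target)-np.array(s["ee_pos"]))/1000
    psi=np.degrees(np.arctan2(R[1,0],R[0,0]));t=0 if yaw is None else np.radians((psi-yaw+180)%360-180)
    print("pos",np.round(s["ee_pos"],1),"yaw",psi.round(1),"shift",d.round(4),"rows",np.ceil(np.linalg.norm(d)/.0415),"twist",round(float(t),3),"q",np.round(s["q"],2),"F",np.round(s["force"],1),"w",round(s["gripper_width"],1),"t",s["clock"])
E
python3 -m crank '0 0 -.03 .117 -1; 0 0 -.03 .117 -1; 0 0 -.03 .117 -1; 0 0 -.01 .118 -1; 0 0 0 .118 -1; 0 0 0 .118 -1; 0 0 0 0 -1'
python3 -c "
from h import *
plan([634,3,300],-104.4)
p=cam('scene');q=cam('side')
print('monitor',tri(p,(52,148),q,(295,300)), tri(p,(55,265),q,(290,330)))"
```

```text
clock: 0.73
ee_pos: [273.4, -561.9, 339.7]
tcp_rot: [[-0.255, -0.967, -0.0], [-0.967, 0.255, -0.0], [0.0, 0.0, -1.0]]
force: [0.2, -0.1, 0.2]
gripper_width: 87.8
pos [ 273.4 -561.9  339.7] yaw -104.7 shift [-0.6381 -0.2049  0.0396] rows 17.0 twist -0.006 q [ 0.95  0.35  0.13  1.46 -0.04  1.34 -0.75] F [ 0.2 -0.1  0.2] w 87.8 t 0.7333
monitor (array([550.0297266 , 531.40981505, 450.89323397]), np.float64(2.1753663978991753)) (array([562.64274891, 522.40846669, 303.42519737]), np.float64(88.45656078279137))
```

```bash
python3 -m crank '-.0375 -.012 0 0 -1; -.0375 -.012 0 0 -1; -.0375 -.012 0 0 -1; -.0375 -.012 0 0 -1; -.0375 -.012 0 0 -1; -.0375 -.012 0 0 -1; -.0375 -.012 0 0 -1; -.0375 -.012 0 0 -1; -.0375 -.012 0 0 -1; -.0375 -.012 0 0 -1; -.0375 -.012 0 0 -1; -.0375 -.012 0 0 -1' >/dev/null
python3 -m crank '-.0375 -.012 .01 0 -1; -.0375 -.012 .01 0 -1; -.0375 -.012 .01 0 -1; -.0375 -.012 .01 0 -1; -.0375 -.012 0 0 -1; 0 0 0 0 -1; 0 0 0 0 -1'
python3 - <<'E'
from h import *
plan([634,3,116.5],-104.4)
w=manip.snapshot("wrist");s=manip.snapshot("scene")
c=cv2.resize(s[100:340,220:460],(480,480));cv2.imwrite("pics/g1.png",np.hstack([cv2.resize(w,(320,240)).repeat(1,0) if 0 else cv2.copyMakeBorder(cv2.resize(w,(320,240)),0,240,0,0,cv2.BORDER_CONSTANT),c]))
E
```

```text
clock: 2.32
ee_pos: [630.3, 7.5, 298.3]
tcp_rot: [[-0.241, -0.97, -0.002], [-0.97, 0.241, 0.001], [-0.001, 0.002, -1.0]]
force: [-0.6, -0.6, 0.2]
gripper_width: 88.1
pos [630.3   7.5 298.3] yaw -104.0 shift [ 0.0036 -0.0051  0.1818] rows 5.0 twist 0.008 q [ 0.08  0.39 -0.24  1.49  0.09  1.27 -1.98] F [-0.6 -0.6  0.2] w 88.1 t 2.3167
```

View pics/g1.png

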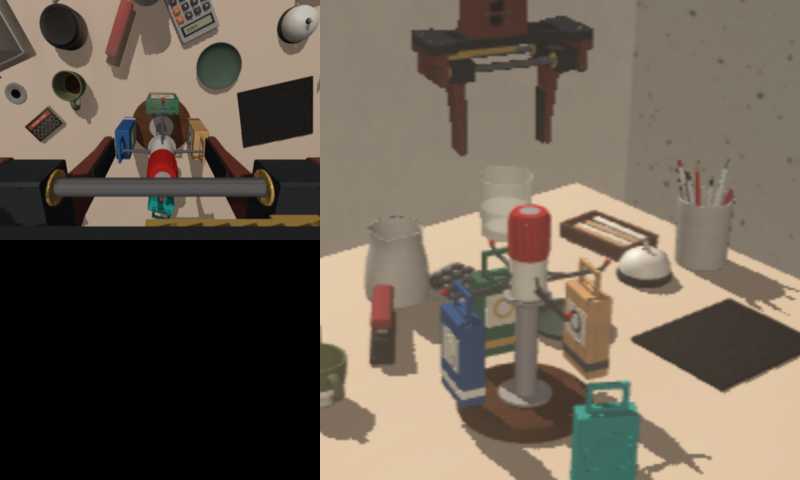

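The scene crop shows the open gripper above the stand, and no camera housing sticks out. The wrist view shows green at about (326,206), blue at (250,275), amber at (395,280) and the dish at (438,130). I'll check these against the projected positions.

```bash
python3 - <<'E'
from h import *
p=cam("wrist");w=manip.snapshot("wrist");cv2.imwrite("pics/w1.png",w);c=np.array([562.5,21.5])
for n,a in (("green",-14.4),("blue",75.6),("amber",-104.4)):
    e=np.array([np.cos(np.radians(a)),np.sin(np.radians(a))]);print(n,"boxtop",np.round(proj(p,[*(c+74*e),130.5])),"looptop",np.round(proj(p,[*(c+74*e),160.5])))
print("knob",np.round(proj(p,[*c,234])))
for n,lo,hi in (("green",(45,80,20),(85,255,255)),("blue",(105,100,40),(125,255,255)),("amber",(10,100,100),(25,200,255)),("red",(0,180,80),(6,255,255))):
    print(n,blobs(mask(w,lo,hi),150)[:6])
m=mask(w,(45,60,20),(85,255,255))
for s,cc in blobs(m,1500): print("dish?",s,onplane(p,*cc,12).round(1))
g=cv2.cvtColor(w,cv2.COLOR_BGR2GRAY)
cn=[k for k in cv2.findContours(((g<50)*255).astype(np.uint8)[140:300,450:640].copy(),cv2.RETR_EXTERNAL,cv2.CHAIN_APPROX_NONE)[0]]
k=max(cn,key=cv2.contourArea);print("mat",[onplane(p,q[0][0]+450,q[0][1]+140,3).round()[:2].tolist() for q in cv2.approxPolyDP(cv2.convexHull(k),6,True)])
E
```

```text
green boxtop [319. 216.] looptop [319. 224.]
blue boxtop [241. 292.] looptop [234. 307.]
amber boxtop [397. 292.] looptop [404. 307.]
knob [319. 357.]
green [([328, 190, 25, 40, 558], [342.9, 212.5]), ([287, 200, 19, 29, 240], [293.1, 218.5])]
blue [([226, 241, 39, 86, 2062], [243.2, 278.6])]
amber [([373, 240, 40, 89, 1812], [395.0, 274.6]), ([381, 306, 19, 15, 181], [388.4, 311.8]), ([523, 340, 26, 71, 508], [539.4, 376.8]), ([291, 430, 349, 23, 5040], [480.9, 442.3])]
red [([288, 299, 63, 56, 2549], [318.7, 327.3])]
dish? [287, 189, 66, 41, 1779] [610.1   7.5  12. ]
mat [[593.0, -356.0], [448.0, -354.0], [450.0, -177.0], [595.0, -178.0]]
```

```bash
python3 -m crank '.0036 -.005 .02 .008 -1; 0 0 .035 0 -1; 0 0 .035 0 -1; 0 0 .035 0 -1; 0 0 .03 0 -1; 0 0 .02 0 -1; 0 0 .007 0 -1; 0 0 0 0 -1; 0 0 0 0 -1'
python3 -c "
from h import *
plan([634,3,116.5],-104.4)"
```

```text
clock: 3.22
ee_pos: [634.5, -1.3, 118.8]
tcp_rot: [[-0.258, -0.966, 0.001], [-0.966, 0.258, -0.0], [-0.0, -0.001, -1.0]]
force: [-0.4, 0.2, 1.1]
gripper_width: 87.9
pos [634.5  -1.3 118.8] yaw -105.0 shift [-0.004   0.0016  0.0023] rows 1.0 twist -0.01 q [ 0.08  0.56 -0.22  1.68  0.14  0.92 -2.03] F [-0.4  0.2  1.1] w 87.9 t 3.2167
```

```bash
python3 -m crank '-.004 .001 .002 -.01 -1; 0 0 0 0 1; 0 0 0 0 1; 0 0 0 0 1; 0 0 0 0 1; 0 0 0 0 1; 0 0 0 0 1; 0 0 0 0 1'
python3 -c "
from h import *
plan([634,3,127.5],-104.4)"
```

```text
clock: 3.88
ee_pos: [634.2, 3.8, 115.8]
tcp_rot: [[-0.248, -0.969, 0.0], [-0.969, 0.248, -0.0], [-0.0, -0.0, -1.0]]
force: [0.4, -0.5, 0.6]
gripper_width: 60.2
pos [634.2   3.8 115.8] yaw -104.3 shift [ 0.0008  0.     -0.0117] rows 1.0 twist 0.001 q [ 0.07  0.56 -0.22  1.68  0.15  0.91 -2.02] F [ 0.4 -0.5  0.6] w 60.2 t 3.8833
```

```bash
python3 -m crank '0 0 -.006 0 1; 0 0 -.0055 0 1; 0 0 0 0 1; 0 -.015 0 0 1; 0 -.015 0 0 1; 0 -.015 0 0 1; 0 -.015 0 0 1; 0 0 0 0 1'
python3 -c "
from h import *
plan([634,3,127.5],-104.4)
s=manip.snapshot('side');cv2.imwrite('pics/s2.png',cv2.resize(s[150:330,230:410],(720,720),interpolation=cv2.INTER_CUBIC)[:600])"
```

```text
clock: 4.55
ee_pos: [694.2, -12.2, 127.1]
tcp_rot: [[-0.249, -0.969, 0.002], [-0.969, 0.249, -0.0], [0.0, -0.002, -1.0]]
force: [-0.0, -1.0, -1.0]
gripper_width: 59.9
pos [694.2 -12.2 127.1] yaw -104.4 shift [ 0.0003  0.0621 -0.0005] rows 2.0 twist -0.0 q [ 0.08  0.64 -0.21  1.51  0.15  1.01 -1.99] F [-0. -1. -1.] w 59.9 t 4.55
```

View pics/s2.png

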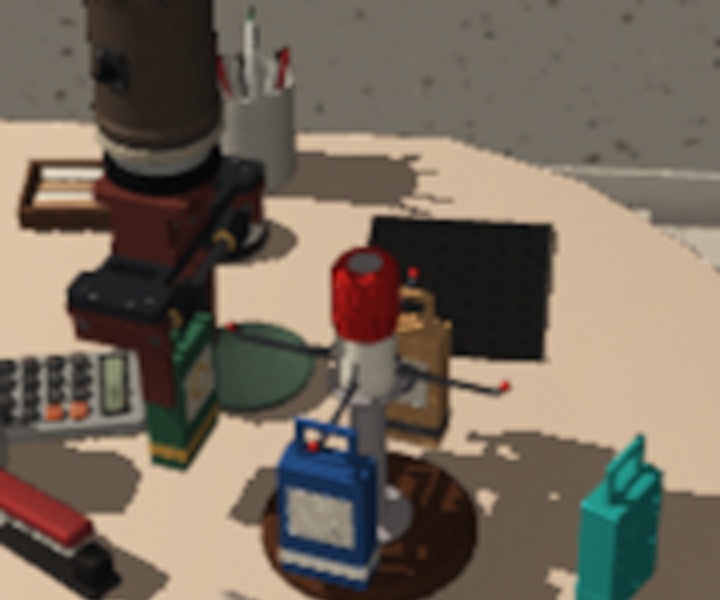

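The side crop shows the green carton in the gripper, clear of its hook tip at (232,328), with the rest undisturbed. Lift and carry it to the crate.

```bash
python3 -m crank '0 -.005 -.03 0 1; 0 0 -.035 0 1; 0 0 -.035 0 1; 0 0 -.035 0 1; 0 0 -.035 -.07 1; 0 0 -.03 -.07 1; 0 0 -.013 -.07 1; 0 0 0 -.07 1; 0 0 0 -.07 1; 0 0 0 -.072 1; 0 0 0 0 1'
python3 -c "
from h import *
plan([377.5,358.5,320],-80.2)"
```

```text
clock: 5.52
ee_pos: [696.1, -11.9, 340.1]
tcp_rot: [[0.175, -0.985, -0.001], [-0.985, -0.175, 0.0], [-0.0, 0.001, -1.0]]
force: [-0.6, -0.2, -1.2]
gripper_width: 60.4
pos [696.1 -11.9 340.1] yaw -79.9 shift [-0.4203  0.2491  0.0203] rows 12.0 twist 0.004 q [ 0.13  0.5  -0.3   1.23  0.15  1.42 -1.55] F [-0.6 -0.2 -1.2] w 60.4 t 5.5167
```

```bash
python3 -m crank '-.03 .0178 0 0 1; -.03 .0178 0 0 1; -.03 .0178 0 0 1; -.03 .0178 0 0 1; -.03 .0178 0 0 1; -.03 .0178 0 0 1; -.03 .0178 0 0 1; -.03 .0178 0 0 1; -.03 .0178 0 0 1; -.03 .0178 0 0 1; -.03 .0178 0 0 1; -.03 .0178 0 0 1' >/dev/null
python3 -m crank '-.03 .0178 .01 0 1; -.03 .0178 .01 0 1; 0 0 .03 0 1; 0 0 .03 0 1; 0 0 .03 0 1; 0 0 0 0 1; 0 0 0 0 1'
python3 - <<'E'
from h import *
plan([377.5,358.5,160],-80.2)
s=manip.snapshot("side");w=manip.snapshot("wrist");cv2.imwrite("pics/w3.png",np.hstack([cv2.resize(w,(400,300)),cv2.resize(s[300:450,270:470],(400,300))]))
E
```

```text
clock: 7.1
ee_pos: [378.7, 358.2, 229.6]
tcp_rot: [[0.17, -0.985, -0.002], [-0.985, -0.17, -0.002], [0.002, 0.003, -1.0]]
force: [-0.3, 0.7, -0.6]
gripper_width: 59.8
pos [378.7 358.2 229.6] yaw -80.2 shift [-0.0007  0.001   0.0696] rows 2.0 twist -0.0 q [-0.4   0.3  -0.54  1.83  0.17  1.07 -2.41] F [-0.3  0.7 -0.6] w 59.8 t 7.1
```

View pics/w3.png

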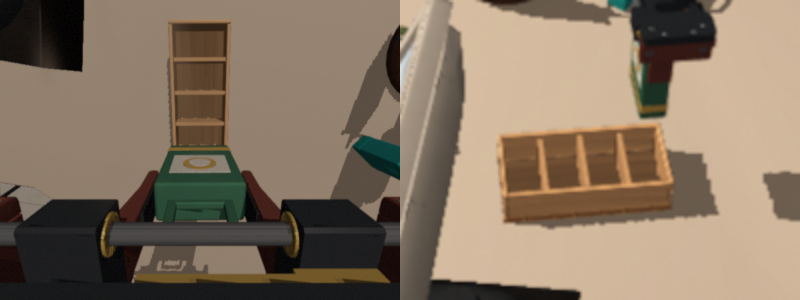

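The wrist view shows the crate straight ahead with far corners at about (270,35) and (368,35), lined up with the carton. In the side view it is undisturbed. A quick numeric check of the crate from here.

```bash
python3 - <<'E'
from h import *
p=cam("wrist")
w=manip.snapshot("wrist")
a,b=onplane(p,270,35,50),onplane(p,368,35,50);print(a.round(),b.round(),np.linalg.norm(a-b))
m=(a+b)/2; y=(a-b)[:2]/np.linalg.norm((a-b)[:2]); ax=np.array([y[1],-y[0]]); ax=ax if ax[0]>0 else -ax
print("yaw",np.degrees(np.arctan2(ax[1],ax[0])));c=m[:2]-92.5*ax;print("centre",c)
for u in(-67.5,-22.5,22.5,67.5):print(u,(c+u*ax).round(1))
E
```

```text
[524. 426.  50.] [537. 348.  50.] 79.79565981765522
yaw 9.779196964088019
centre [439.17076969 371.18333481]
-67.5 [372.7 359.7]
-22.5 [417.  367.4]
22.5 [461.3 375. ]
67.5 [505.7 382.6]
```

```bash
python3 -m crank '0 .003 .02 0 1; 0 0 .03 0 1; 0 0 .03 0 1; 0 0 .02 0 1; 0 0 .015 0 1; 0 0 .005 0 1; 0 0 0 0 1; 0 0 0 0 1'
python3 -c "
from h import *
plan([375.5,359,88],-80.2)"
```

```text
clock: 7.92
ee_pos: [377.5, 359.2, 111.6]
tcp_rot: [[0.171, -0.985, 0.001], [-0.985, -0.171, 0.001], [-0.001, -0.002, -1.0]]
force: [0.3, -0.6, -0.9]
gripper_width: 60.2
pos [377.5 359.2 111.6] yaw -80.2 shift [-0.0001  0.002   0.0236] rows 1.0 twist 0.0 q [-0.46  0.44 -0.5   1.95  0.28  0.82 -2.51] F [ 0.3 -0.6 -0.9] w 60.2 t 7.9167
```

```bash
python3 -m crank '0 .002 .012 0 1; 0 0 .008 0 1; 0 0 .003 0 1; 0 0 0 0 1; 0 0 0 0 1'
python3 -c "
from h import *
plan([375.5,359,88],-80.2)"
```

```text
clock: 8.33
ee_pos: [375.0, 358.3, 87.6]
tcp_rot: [[0.171, -0.985, 0.0], [-0.985, -0.171, 0.0], [-0.0, -0.0, -1.0]]
force: [-0.3, -0.5, -0.9]
gripper_width: 60.2
pos [375.  358.3  87.6] yaw -80.2 shift [-0.0006 -0.0006 -0.0004] rows 1.0 twist 0.001 q [-0.47  0.47 -0.48  1.98  0.31  0.77 -2.54] F [-0.3 -0.5 -0.9] w 60.2 t 8.3333
```

```bash
python3 -m crank '0 0 0 0 -1; 0 0 0 0 -1; 0 0 0 0 -1; 0 0 0 0 -1; 0 0 -.03 0 -1; 0 0 -.035 0 -1; 0 0 -.04 -.105 -1; 0 0 -.04 -.105 -1; 0 0 -.04 -.105 -1; 0 0 -.02 -.105 -1; 0 0 0 -.105 -1; 0 0 0 -.105 -1' >/dev/null
python3 -m crank '0 0 0 -.105 -1; 0 0 0 -.105 -1; 0 0 0 -.105 -1; 0 0 0 -.105 -1; 0 0 0 -.098 -1; 0 0 0 0 -1'
python3 - <<'E'
from h import *
plan([580.9,93.2,290],-14.4)
s=manip.snapshot("side");p=cam("side")
for n,lo,hi in (("green",(45,80,20),(80,255,255)),("crate",(10,110,80),(25,255,255))): print(n,blobs(mask(s,lo,hi),100)[-3:])
print("expected green centre",proj(p,[375,358.5,53]))
E
```

```text
clock: 9.83
ee_pos: [374.7, 358.0, 292.2]
tcp_rot: [[0.97, -0.244, 0.0], [-0.244, -0.97, -0.0], [0.0, 0.0, -1.0]]
force: [0.1, -1.0, 0.3]
gripper_width: 87.6
pos [374.7 358.  292.2] yaw -14.1 shift [0.2646 0.2064 0.0022] rows 9.0 twist 0.005 q [-0.22  0.27 -0.76  1.74  0.2   1.21 -1.29] F [ 0.1 -1.   0.3] w 87.6 t 9.8333
green [([385, 347, 17, 44, 486], [393.3, 370.4])]
crate [([329, 221, 14, 23, 176], [334.9, 232.2]), ([319, 363, 88, 48, 3184], [356.8, 387.7])]
expected green centre (np.float64(392.1803457721796), np.float64(375.1489106734566))
```

```bash
python3 -m crank '.0265 .0206 0 0 -1; .0265 .0206 0 0 -1; .0265 .0206 0 0 -1; .0265 .0206 0 0 -1; .0265 .0206 0 0 -1; .0265 .0206 0 0 -1; .0265 .0206 0 0 -1; .0265 .0206 0 0 -1; .0265 .0206 0 0 -1; .0261 .021 0 0 -1; 0 0 0 0 -1; 0 0 0 0 -1'
python3 - <<'E'
from h import *
plan([580.9,93.2,116.5],-14.4)
w=manip.snapshot("wrist");p=cam("wrist");cv2.imwrite("pics/w4.png",w)
print(blobs(mask(w,(105,100,40),(125,255,255)),150))
c=np.array([562.5,21.5]);e=np.array([np.cos(np.radians(75.6)),np.sin(np.radians(75.6))])
print([np.round(proj(p,[*(c+r*e+t*np.array([e[1],-e[0]])),130.5]),1) for r in(60,88) for t in(-30,30)])
print("knob",blobs(mask(w,(0,180,80),(6,255,255)),100),proj(p,[*c,234]))
E
```

```text
clock: 10.88
ee_pos: [580.6, 90.3, 291.5]
tcp_rot: [[0.967, -0.255, -0.001], [-0.255, -0.967, -0.0], [-0.001, 0.0, -1.0]]
force: [-0.6, 0.2, -0.4]
gripper_width: 88.0
pos [580.6  90.3 291.5] yaw -14.8 shift [-0.0003 -0.003   0.175 ] rows 5.0 twist -0.007 q [ 0.21  0.37 -0.59  1.59  0.22  1.25 -0.68] F [-0.6  0.2 -0.4] w 88.0 t 10.8833
[([287, 193, 68, 42, 1805], [321.9, 218.5])]
[array([287.6, 238.3]), array([355.4, 238.2]), array([286.7, 207.2]), array([356.1, 207. ])]
knob [([297, 307, 55, 49, 1517], [328.8, 336.7])] (np.float64(322.1341876153482), np.float64(370.1335373257))
```

```bash
python3 -m crank '0 -.002 .02 -.005 -1; 0 0 .035 0 -1; 0 0 .035 0 -1; 0 0 .035 0 -1; 0 0 .03 0 -1; 0 0 .015 0 -1; 0 0 .005 0 -1; 0 0 0 0 -1; 0 0 0 0 -1; 0 0 0 0 -1'
python3 -c "
from h import *
plan([580.9,93.2,116.5],-14.4)"
```

```text
clock: 11.77
ee_pos: [581.1, 95.3, 118.9]
tcp_rot: [[0.97, -0.243, 0.003], [-0.243, -0.97, 0.001], [0.002, -0.001, -1.0]]
force: [0.3, -0.1, 0.8]
gripper_width: 87.6
pos [581.1  95.3 118.9] yaw -14.1 shift [0.0003 0.002  0.0024] rows 1.0 twist 0.006 q [ 0.15  0.54 -0.54  1.78  0.34  0.91 -0.78] F [ 0.3 -0.1  0.8] w 87.6 t 11.7667
```

```bash
python3 -m crank '0 .002 .002 0 -1; 0 0 0 0 1; 0 0 0 0 1; 0 0 0 0 1; 0 0 0 0 1; 0 0 0 0 1; 0 0 0 0 1; 0 0 0 0 1'
python3 -m crank '0 0 -.006 0 1; 0 0 -.0055 0 1; 0 0 0 0 1; 0 -.015 0 0 1; 0 -.015 0 0 1; 0 -.015 0 0 1; 0 -.015 0 0 1; 0 0 0 0 1; 0 0 0 0 1'
python3 -c "
from h import *
plan([417,367,230],-80.2)
s=manip.snapshot('side');print(blobs(mask(s,(105,120,40),(125,255,255)),80))"
```

```text
clock: 12.43
ee_pos: [579.9, 92.4, 115.2]
tcp_rot: [[0.97, -0.244, 0.0], [-0.244, -0.97, 0.0], [0.0, -0.0, -1.0]]
force: [0.2, -0.8, 0.6]
gripper_width: 60.1
clock: 13.18
ee_pos: [594.2, 151.2, 126.6]
tcp_rot: [[0.97, -0.242, -0.0], [-0.242, -0.97, 0.0], [-0.0, -0.0, -1.0]]
force: [0.1, 0.0, -1.5]
gripper_width: 60.1
pos [594.2 151.2 126.6] yaw -14.0 shift [-0.2242 -0.1665 -0.1033] rows 8.0 twist 1.155 q [ 0.06  0.57 -0.54  1.71  0.35  0.96 -0.86] F [ 0.1  0.  -1.5] w 60.1 t 13.1833
[([291, 267, 26, 37, 441], [303.9, 284.2])]
```

```bash
python3 -m crank '0 0 -.03 0 1; 0 0 -.035 0 1; 0 0 -.038 0 1; -.0249 -.0185 0 .05 1; 0 0 0 -.05 1; -.0249 -.0185 0 0 1; -.0249 -.0185 0 0 1; -.0249 -.0185 0 0 1; -.0249 -.0185 0 0 1; -.0249 -.0185 0 0 1; -.0249 -.0185 0 0 1; -.0249 -.0185 0 0 1' >/dev/null
python3 -m crank '-.0249 -.0185 0 0 1; 0 0 0 .115 1; 0 0 0 .115 1; 0 0 0 .115 1; 0 0 0 .115 1; 0 0 0 .115 1; 0 0 0 .115 1; 0 0 0 .115 1; 0 0 0 .115 1; 0 0 0 .115 1; 0 0 0 .115 1; 0 0 0 0 1'
python3 - <<'E'
from h import *
plan([417,367,110],-80.2)
w=manip.snapshot("wrist");s=manip.snapshot("side");cv2.imwrite("pics/w5.png",np.hstack([cv2.resize(w,(400,300)),cv2.resize(s[300:450,270:470],(400,300))]))
E
```

```text
clock: 15.23
ee_pos: [418.2, 365.3, 229.7]
tcp_rot: [[0.167, -0.986, 0.0], [-0.986, -0.167, -0.001], [0.001, -0.0, -1.0]]
force: [0.3, -0.1, -1.6]
gripper_width: 60.0
pos [418.2 365.3 229.7] yaw -80.4 shift [-0.002   0.0009  0.1197] rows 3.0 twist -0.003 q [-0.45  0.34 -0.45  1.76  0.16  1.08 -2.36] F [ 0.3 -0.1 -1.6] w 60.0 t 15.2333
```

View pics/w5.png

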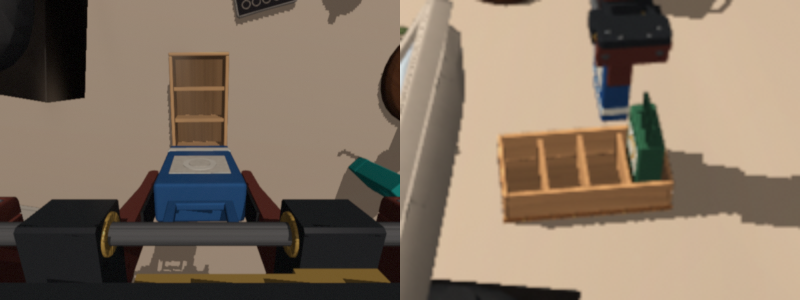

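The side crop shows the green carton upright in the end compartment. The wrist view has the crate lined up ahead of the blue carton, with its far corners at about (270,86) and (366,86). Lower into the second compartment.

```bash
python3 -m crank '-.002 -.001 .02 0 1; 0 0 .03 0 1; 0 0 .03 0 1; 0 0 .02 0 1; 0 0 .015 0 1; 0 0 .005 0 1; 0 0 0 0 1; 0 0 0 0 1'
python3 -c "
from h import *
plan([419,367,87.5],-80.2)
w=manip.snapshot('wrist');p=cam('wrist')
m=mask(w,(8,70,60),(28,255,255))[0:240,220:420];k=max(cv2.findContours(m.copy(),cv2.RETR_EXTERNAL,cv2.CHAIN_APPROX_NONE)[0],key=cv2.contourArea)
print([(( q[0]+[220,0]).tolist(),onplane(p,q[0][0]+220,q[0][1],50).round(1)[:2].tolist()) for q in cv2.approxPolyDP(cv2.convexHull(k),4,True)])"
```

```text
clock: 16.0
ee_pos: [418.6, 368.9, 110.2]
tcp_rot: [[0.175, -0.985, 0.0], [-0.985, -0.175, 0.0], [-0.0, -0.0, -1.0]]
force: [0.7, -0.5, 0.4]
gripper_width: 59.9
pos [418.6 368.9 110.2] yaw -79.9 shift [ 0.0019 -0.      0.0227] rows 1.0 twist 0.005 q [-0.49  0.48 -0.41  1.87  0.25  0.84 -2.43] F [ 0.7 -0.5  0.4] w 59.9 t 16.0
[([248, 54], [525.4, 426.7]), ([404, 55], [539.1, 346.9]), ([394, 239], [441.2, 329.0]), ([255, 239], [426.7, 410.5])]
```

```bash
python3 -m crank '.002 0 .012 .004 1; 0 0 .008 0 1; 0 0 .0025 0 1; 0 0 0 0 1; 0 0 0 0 1'
python3 -m crank '0 0 0 0 -1; 0 0 0 0 -1; 0 0 0 0 -1; 0 0 0 0 -1; 0 0 -.03 0 -1; 0 0 -.035 0 -1; 0 0 -.04 0 -1; 0 0 -.04 0 -1; 0 0 -.04 0 -1; 0 0 -.02 0 -1; 0 0 0 0 -1'
python3 -c "
from h import *
c=np.array([562.5,21.5]);a=np.radians(-104.4);plan([*(c+74*np.array([np.cos(a),np.sin(a)])),300],-14.4)
s=manip.snapshot('side');p=cam('side');cv2.imwrite('pics/s6.png',s)
print(blobs(mask(s,(105,120,40),(125,255,255)),80),proj(p,[419,367,53]),blobs(mask(s,(45,80,20),(80,255,255)),80))
print(blobs(mask(s,(10,110,80),(25,255,255)),60))
print(blobs(mask(s,(0,150,80),(6,255,255)),3))"
```

```text
clock: 16.47
ee_pos: [418.7, 367.1, 87.6]
tcp_rot: [[0.17, -0.985, 0.0], [-0.985, -0.17, 0.0], [-0.0, -0.0, -1.0]]
force: [-0.4, 0.3, -0.9]
gripper_width: 60.1
clock: 17.38
ee_pos: [419.9, 368.7, 297.9]
tcp_rot: [[0.17, -0.985, 0.007], [-0.985, -0.17, 0.006], [-0.005, -0.008, -1.0]]
force: [-0.4, 0.5, -0.2]
gripper_width: 88.2
pos [419.9 368.7 297.9] yaw -80.2 shift [ 0.4338 -0.0512 -0.0037] rows 11.0 twist -1.149 q [-0.44  0.29 -0.46  1.66  0.14  1.22 -2.33] F [-0.4  0.5 -0.2] w 88.2 t 17.3833
[([365, 349, 16, 43, 475], [373.1, 372.5])] (np.float64(372.10971178486045), np.float64(376.9395819964783)) [([385, 347, 17, 44, 487], [393.3, 370.4])]
[([329, 221, 14, 23, 173], [334.8, 232.2]), ([326, 246, 14, 11, 77], [334.3, 252.2]), ([296, 274, 16, 23, 66], [301.1, 288.4]), ([319, 364, 88, 47, 2622], [353.2, 389.9])]
[([283, 161, 3, 9, 10], [283.9, 164.9]), ([300, 162, 2, 4, 7], [300.6, 163.7]), ([300, 167, 1, 4, 4], [300.0, 168.5]), ([313, 211, 16, 25, 276], [320.1, 223.9]), ([332, 217, 3, 2, 5], [332.8, 217.6]), ([329, 222, 1, 3, 3], [329.0, 223.0]), ([287, 231, 2, 2, 3], [287.3, 231.3]), ([365, 245, 22, 10, 74], [372.1, 250.1]), ([355, 246, 2, 2, 4], [355.5, 246.5]), ([307, 261, 2, 2, 3], [307.7, 261.3]), ([370, 261, 4, 9, 23], [372.1, 264.8]), ([221, 266, 31, 20, 253], [235.7, 275.2])]
```

```bash
python3 -m crank '.0361 -.0043 0 0 -1; .0361 -.0043 0 0 -1; .0361 -.0043 0 0 -1; .0361 -.0043 0 0 -1; .0361 -.0043 0 0 -1; .0361 -.0043 0 0 -1; .0361 -.0043 0 0 -1; .0361 -.0043 0 0 -1; .0361 -.0043 0 0 -1; .0361 -.0043 0 0 -1; .0361 -.0043 0 0 -1; .0361 -.0043 0 0 -1' >/dev/null
python3 -m crank '0 0 0 -.115 -1; 0 0 0 -.115 -1; 0 0 0 -.115 -1; 0 0 0 -.115 -1; 0 0 0 -.115 -1; 0 0 0 -.115 -1; 0 0 0 -.115 -1; 0 0 0 -.115 -1; 0 0 0 -.115 -1; 0 0 0 -.115 -1; 0 0 0 0 -1; 0 0 0 0 -1'
python3 - <<'E'
from h import *
plan([544.1,-50.2,116.5],-14.4)
w=manip.snapshot("wrist");p=cam("wrist");cv2.imwrite("pics/w7.png",w)
print(blobs(mask(w,(10,90,60),(25,210,255)),150))
c=np.array([562.5,21.5]);e=np.array([np.cos(np.radians(-104.4)),np.sin(np.radians(-104.4))])
print([np.round(proj(p,[*(c+r*e+t*np.array([e[1],-e[0]])),130.5]),1) for r in(60,88) for t in(-30,30)],proj(p,[*(c+74*e),160]),proj(p,[*c,234]))
E
```

```text
clock: 19.43
ee_pos: [542.5, -51.4, 290.8]
tcp_rot: [[0.968, -0.251, -0.002], [-0.251, -0.968, 0.0], [-0.002, 0.0, -1.0]]
force: [0.1, -0.5, -0.8]
gripper_width: 88.0
pos [542.5 -51.4 290.8] yaw -14.5 shift [ 0.0016 -0.0017  0.1743] rows 5.0 twist -0.002 q [ 0.3   0.26 -0.36  1.7   0.1   1.2  -0.34] F [ 0.1 -0.5 -0.8] w 88.0 t 19.4333
[([259, 63, 61, 69, 2047], [287.7, 94.7]), ([327, 63, 61, 68, 2016], [357.6, 95.1]), ([267, 138, 120, 99, 4956], [328.0, 192.6]), ([91, 339, 39, 74, 1406], [105.7, 374.9]), ([522, 342, 27, 70, 566], [538.5, 381.4]), ([291, 431, 349, 21, 5093], [482.9, 443.1])]
[array([356.6, 206.6]), array([287. , 206.8]), array([355.8, 237.9]), array([287.8, 238. ])] (np.float64(321.8894647116625), np.float64(231.3061706096758)) (np.float64(322.26335101368136), np.float64(134.62657414594133))
```

View pics/w7.png

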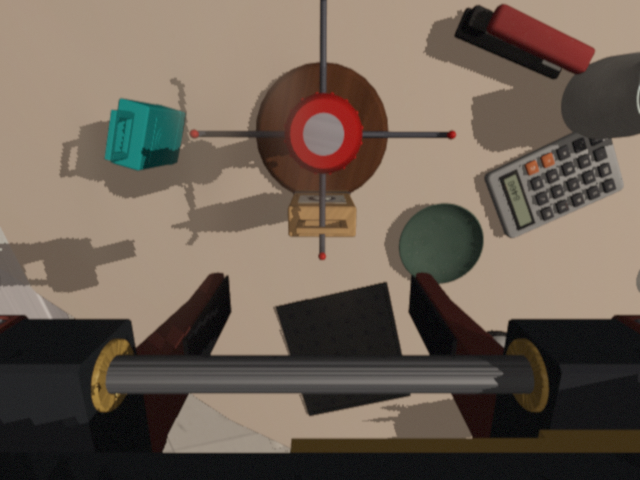

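The wrist view, with the knob top at (323,133), shows the amber carton box at x 289–356, exactly under the jaws. The dish is at (441,243), the mat around (345,350) and the turquoise one at (145,133). Descend.

```bash
python3 -m crank '.001 -.001 .02 0 -1; 0 0 .035 0 -1; 0 0 .035 0 -1; 0 0 .03 0 -1; 0 0 .02 0 -1; 0 0 .015 0 -1; 0 0 .01 0 -1; 0 0 .007 0 -1; 0 0 0 0 -1; 0 0 0 0 -1; 0 0 0 0 -1'
python3 -c "
from h import *
plan([544.1,-50.2,116.5],-14.4)
p=cam('wrist')
w=cv2.imread('pics/w7.png')"
```

```text
clock: 20.4
ee_pos: [545.0, -50.6, 121.1]
tcp_rot: [[0.969, -0.248, 0.002], [-0.248, -0.969, -0.0], [0.002, -0.0, -1.0]]
force: [-0.4, 0.2, -0.4]
gripper_width: 88.0
pos [545.  -50.6 121.1] yaw -14.4 shift [-0.001  -0.0001  0.0046] rows 1.0 twist 0.001 q [ 0.26  0.44 -0.33  1.89  0.19  0.84 -0.42] F [-0.4  0.2 -0.4] w 88.0 t 20.4
```

Outward here is +tool y.

```bash
python3 -m crank '0 0 .0045 0 -1; 0 0 0 0 1; 0 0 0 0 1; 0 0 0 0 1; 0 0 0 0 1; 0 0 0 0 1; 0 0 0 0 1; 0 0 0 0 1'
python3 -m crank '0 0 -.006 0 1; 0 0 -.0055 0 1; 0 0 0 0 1; 0 .015 0 0 1; 0 .015 0 0 1; 0 .015 0 0 1; 0 .015 0 0 1; 0 0 0 0 1; 0 0 0 0 1'
python3 -c "
from h import *
plan([463,375,350],-80.2)
s=manip.snapshot('wrist');cv2.imwrite('pics/w8.png',cv2.resize(s,(480,360)))"
```

```text
clock: 21.07
ee_pos: [544.3, -50.6, 115.7]
tcp_rot: [[0.969, -0.247, 0.0], [-0.247, -0.969, -0.0], [0.0, 0.0, -1.0]]
force: [-0.4, 0.2, 0.8]
gripper_width: 59.8
clock: 21.82
ee_pos: [529.4, -109.2, 127.3]
tcp_rot: [[0.968, -0.249, 0.0], [-0.249, -0.968, -0.0], [0.0, 0.0, -1.0]]
force: [0.3, 0.4, -1.1]
gripper_width: 60.0
pos [ 529.4 -109.2  127.3] yaw -14.4 shift [-0.1849 -0.4524 -0.2228] rows 13.0 twist 1.148 q [ 0.37  0.42 -0.32  1.9   0.17  0.85 -0.3 ] F [ 0.3  0.4 -1.1] w 60.0 t 21.8167
```

View pics/w8.png

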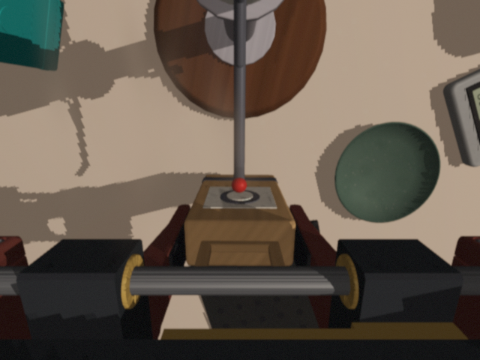

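The wrist crop shows the red tip clear in front of the amber carton, so its loop is off. Lift over the display and carry.

```bash
python3 -m crank '0 .003 -.03 0 1; 0 0 -.04 0 1; 0 0 -.04 0 1; 0 0 -.04 0 1; 0 0 -.04 0 1; 0 0 -.035 0 1; 0 0 0 0 1; -.0142 -.035 0 0 1; -.0142 -.035 0 0 1; -.0142 -.035 0 0 1; -.0142 -.035 0 0 1; -.0142 -.035 0 0 1' >/dev/null
python3 -m crank '-.0142 -.035 0 0 1; -.0142 -.035 0 0 1; -.0142 -.035 0 0 1; -.0142 -.035 0 0 1; -.0142 -.035 0 0 1; -.0142 -.035 0 0 1; -.0142 -.035 0 0 1; -.0142 -.035 0 0 1; 0 0 .03 0 1; 0 0 .04 0 1; 0 0 .04 0 1; 0 0 0 0 1' > /dev/null
python3 -m crank '0 0 0 .115 1; 0 0 0 .115 1; 0 0 0 .115 1; 0 0 0 .115 1; 0 0 0 .115 1; 0 0 0 .115 1; 0 0 0 .115 1; 0 0 0 .115 1; 0 0 0 .115 1; 0 0 0 .115 1; 0 0 0 0 1'
python3 - <<'E'
from h import *
plan([463,375,110],-80.2)
w=manip.snapshot("wrist");s=manip.snapshot("side");cv2.imwrite("pics/w9.png",np.hstack([cv2.resize(w,(400,300)),cv2.resize(s[300:450,270:470],(400,300))]))
p=cam("wrist")
m=mask(w,(8,70,60),(28,255,255))[0:225,220:420];k=max(cv2.findContours(m.copy(),cv2.RETR_EXTERNAL,cv2.CHAIN_APPROX_NONE)[0],key=cv2.contourArea)
print([(( q[0]+[220,0]).tolist(),onplane(p,q[0][0]+220,q[0][1],50).round(1)[:2].tolist()) for q in cv2.approxPolyDP(cv2.convexHull(k),4,True)])
E
```

```text
clock: 24.78
ee_pos: [462.2, 376.2, 244.2]
tcp_rot: [[0.166, -0.986, 0.001], [-0.986, -0.166, 0.002], [-0.001, -0.001, -1.0]]
force: [0.3, -0.1, -0.4]
gripper_width: 60.0
pos [462.2 376.2 244.2] yaw -80.4 shift [ 0.0015 -0.0004  0.1342] rows 4.0 twist -0.004 q [-0.48  0.39 -0.38  1.65  0.15  1.14 -2.3 ] F [ 0.3 -0.1 -0.4] w 60.0 t 24.7833
[([366, 138], [539.9, 347.9]), ([365, 224], [461.2, 332.0]), ([280, 224], [446.8, 413.0]), ([277, 140], [524.1, 427.1])]
```

View pics/w9.png

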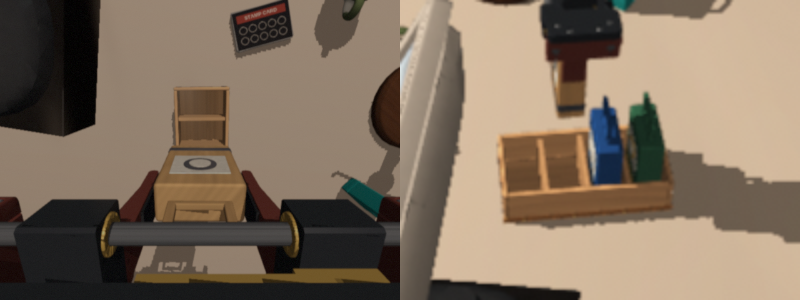

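Blue and green stand upright in the crate (side crop), and the crate is still at the same place. Lower the amber carton.

```bash
python3 -m crank '.001 -.001 .03 0 1; 0 0 .03 0 1; 0 0 .03 0 1; 0 0 .025 0 1; 0 0 .015 0 1; 0 0 .005 0 1; 0 0 0 0 1; 0 0 0 0 1; 0 0 0 0 1'
python3 -c "
from h import *
plan([463,375.3,87],-80.2)"
```

```text
clock: 25.63
ee_pos: [464.3, 375.0, 108.8]
tcp_rot: [[0.171, -0.985, 0.002], [-0.985, -0.171, 0.002], [-0.001, -0.002, -1.0]]
force: [-0.0, -0.0, -1.8]
gripper_width: 59.6
pos [464.3 375.  108.8] yaw -80.2 shift [-0.0005  0.0013  0.0218] rows 1.0 twist 0.001 q [-0.51  0.53 -0.35  1.78  0.23  0.87 -2.35] F [-0.  -0.  -1.8] w 59.6 t 25.6333
```

```bash
python3 -m crank '0 .001 .012 0 1; 0 0 .008 0 1; 0 0 .002 0 1; 0 0 0 0 1; 0 0 0 0 1'
python3 -m crank '0 0 0 0 -1; 0 0 0 0 -1; 0 0 0 0 -1; 0 0 0 0 -1; 0 0 -.03 0 -1; 0 0 -.035 0 -1; 0 0 -.04 0 -1; 0 0 -.04 0 -1; 0 0 -.04 0 -1; 0 0 -.04 0 -1; 0 0 -.01 0 -1; 0 0 0 0 -1'
python3 -c "
from h import *
plan([562.5,21.5,320])
s=manip.snapshot('side');p=cam('side');cv2.imwrite('pics/s10.png',s)
print(proj(p,[463,375,53]))
print(blobs(mask(s,(105,120,40),(125,255,255)),80),blobs(mask(s,(45,80,20),(80,255,255)),80),blobs(mask(s,(10,110,80),(25,255,255)),60))"
```

```text
clock: 26.05
ee_pos: [462.8, 374.3, 85.9]
tcp_rot: [[0.17, -0.985, 0.001], [-0.985, -0.17, 0.001], [-0.0, -0.001, -1.0]]
force: [-2.3, -2.0, 8.7]
gripper_width: 59.4
clock: 27.05
ee_pos: [463.6, 375.1, 324.0]
tcp_rot: [[0.17, -0.985, 0.005], [-0.985, -0.17, 0.004], [-0.003, -0.006, -1.0]]
force: [0.3, -0.4, -1.4]
gripper_width: 88.1
pos [463.6 375.1 324. ] yaw -80.2 shift [ 0.3653 -0.0374  0.003 ] rows 9.0 twist 0.0 q [-0.47  0.33 -0.38  1.54  0.13  1.29 -2.27] F [ 0.3 -0.4 -1.4] w 88.1 t 27.05
(np.float64(351.9465288441271), np.float64(378.550090977714))
[([366, 349, 15, 43, 478], [373.1, 372.5])] [([385, 347, 17, 44, 488], [393.3, 370.4])] [([296, 274, 16, 23, 64], [301.0, 288.2]), ([319, 349, 88, 62, 2666], [353.2, 388.6])]
```

All three cartons are down (8.7 N floor contact on the last). On to the knob.

```bash
python3 -m crank '.0365 -.0037 0 0 -1; .0365 -.0037 0 0 -1; .0365 -.0037 0 0 -1; .0365 -.0037 0 0 -1; .0365 -.0037 0 0 -1; .0365 -.0037 0 0 -1; .0365 -.0037 0 0 -1; .0365 -.0037 0 0 -1; .0365 -.0037 0 0 -1; .0365 -.0037 0 0 -1; 0 0 0 -.12 -1; 0 0 0 -.12 -1' >/dev/null
python3 -m crank '0 0 0 -.12 -1; 0 0 0 -.12 -1; 0 0 0 -.12 -1; 0 0 0 -.12 -1; 0 0 0 -.12 -1; 0 0 0 -.12 -1; 0 0 0 -.12 -1; 0 0 0 -.12 -1; 0 0 0 -.12 -1; 0 0 0 -.12 -1; 0 0 0 -.12 -1; 0 0 0 -.12 -1' >/dev/null
python3 -m crank '0 0 0 -.12 -1; 0 0 0 -.12 -1; 0 0 0 -.12 -1; 0 0 0 -.12 -1; 0 0 0 -.12 -1; 0 0 0 0 -1; 0 0 0 0 -1; 0 0 0 0 -1'
python3 - <<'E'
from h import *
plan([562.5,21.5,223])
w=manip.snapshot("wrist");p=cam("wrist");s=manip.snapshot("side");cv2.imwrite("pics/w11.png",w)
print("knob top proj",proj(p,[562.5,21.5,234]),blobs(mask(w,(0,150,60),(8,255,255)),60))
g=cv2.cvtColor(w,cv2.COLOR_BGR2HSV);u,v=map(int,proj(p,[562.5,21.5,234]));m=mask(w,(0,0,90),(180,70,255));print([b for b in blobs(m,60) if abs(b[1][0]-u)<40 and abs(b[1][1]-v)<40])
print("crate",blobs(mask(s,(105,120,40),(125,255,255)),80),blobs(mask(s,(45,80,20),(80,255,255)),80),blobs(mask(s,(10,110,80),(25,255,255)),60))
E
```

```text
clock: 29.77
ee_pos: [560.7, 20.3, 318.9]
tcp_rot: [[0.64, 0.768, -0.002], [0.768, -0.64, 0.0], [-0.001, -0.002, -1.0]]
force: [-0.1, -0.5, 0.1]
gripper_width: 88.1
pos [560.7  20.3 318.9] yaw 50.2 shift [0.0022 0.0008 0.0959] rows 3.0 twist 0.0 q [ 0.3   0.29 -0.54  1.61  0.16  1.28  0.61] F [-0.1 -0.5  0.1] w 88.1 t 29.7667
knob top proj (np.float64(321.8546627983708), np.float64(252.5816770172264)) [([540, 63, 45, 64, 411], [561.9, 94.4]), ([291, 210, 64, 69, 2461], [322.8, 242.2]), ([446, 283, 20, 29, 373], [456.6, 294.1]), ([151, 395, 16, 54, 309], [157.6, 419.1])]
[([307, 238, 32, 30, 763], [322.5, 252.8])]
crate [([366, 349, 15, 43, 477], [373.1, 372.5])] [([385, 347, 17, 44, 486], [393.2, 370.4])] [([319, 349, 88, 62, 2653], [353.1, 388.6])]
```

View pics/w11.png

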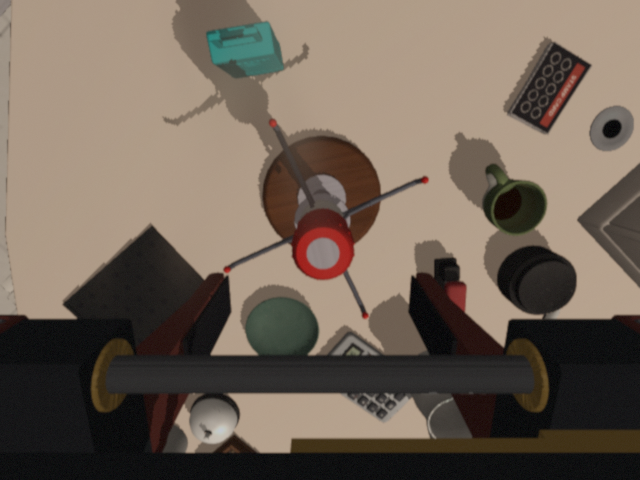

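Knob cap centre (322.5,252.8) matches the prediction of (321.9,252.6), all four hooks are empty, and the dish is at about (282,327). Descend and grip.

```bash
python3 -m crank '.002 .001 .03 0 -1; 0 0 .035 0 -1; 0 0 .02 0 -1; 0 0 .01 0 -1; 0 0 0 0 -1; 0 0 0 0 -1; 0 0 0 0 -1'
python3 -c "
from h import *
plan([562.5,21.5,223])
w=manip.snapshot('wrist');cv2.imwrite('pics/w12.png',w)
p=cam('wrist')
import numpy as np
w=cv2.imread('pics/w11.png')"
```

```text
clock: 30.45
ee_pos: [564.1, 21.7, 226.7]
tcp_rot: [[0.637, 0.771, 0.002], [0.771, -0.637, 0.0], [0.002, 0.002, -1.0]]
force: [0.1, 0.1, -0.3]
gripper_width: 87.6
pos [564.1  21.7 226.7] yaw 50.4 shift [-0.0012 -0.0011  0.0037] rows 1.0 twist 0.0 q [ 0.29  0.37 -0.53  1.74  0.21  1.09  0.57] F [ 0.1  0.1 -0.3] w 87.6 t 30.45
```

```bash
python3 -m crank '-.001 -.001 .003 0 -1; 0 0 0 0 1; 0 0 0 0 1; 0 0 0 0 1; 0 0 0 0 1; 0 0 0 0 1; 0 0 0 0 1; 0 0 0 0 1; 0 0 0 0 1'
python3 -m crank '0 0 -.0005 .1 1; 0 0 -.0005 .12 1; 0 0 -.0005 .12 1; 0 0 -.0005 .12 1; 0 0 -.0005 .12 1; 0 0 -.0005 .12 1; 0 0 0 0 1'
```

```text
clock: 31.25
ee_pos: [561.8, 21.3, 222.2]
tcp_rot: [[0.637, 0.771, 0.0], [0.771, -0.637, 0.0], [0.0, 0.0, -1.0]]
force: [0.6, -0.3, 0.3]
gripper_width: 43.8
clock: 31.83
ee_pos: [561.6, 21.5, 225.0]
tcp_rot: [[0.985, 0.174, -0.0], [0.174, -0.985, 0.0], [-0.0, -0.0, -1.0]]
force: [1.0, 0.6, -1.8]
gripper_width: 43.5
```

```bash
python3 -m crank '0 0 -.0005 .12 1; 0 0 -.0005 .12 1; 0 0 -.0005 .12 1; 0 0 -.0004 .12 1; 0 0 -.0004 .12 1; 0 0 -.0004 .12 1; 0 0 -.0005 .12 1; 0 0 -.0005 .12 1; 0 0 -.0004 .12 1; 0 0 -.0004 .12 1; 0 0 -.0004 .12 1; 0 0 -.0004 .12 1'
python3 -m crank '0 0 -.0005 .12 1; 0 0 -.0005 .12 1; 0 0 0 0 1; 0 0 -.004 0 1; 0 0 -.004 0 1; 0 0 0 0 1'
python3 -c "
from h import *
plan([562.5,21.5,280])
p=cam('wrist')
"
```

```text
clock: 32.83
ee_pos: [562.1, 21.7, 230.4]
tcp_rot: [[0.305, -0.952, 0.001], [-0.952, -0.305, 0.0], [-0.0, -0.001, -1.0]]
force: [1.9, 1.2, -0.5]
gripper_width: 43.8
clock: 33.33
ee_pos: [562.3, 21.5, 240.5]
tcp_rot: [[0.075, -0.997, 0.001], [-0.997, -0.075, 0.0], [-0.0, -0.001, -1.0]]
force: [1.8, 0.7, 0.0]
gripper_width: 43.4
pos [562.3  21.5 240.5] yaw -85.7 shift [ 0.     -0.0003 -0.0395] rows 1.0 twist 0.0 q [-0.05  0.31 -0.09  1.75  0.03  1.09 -1.65] F [1.8 0.7 0. ] w 43.4 t 33.3333
```

The knob came up freely. Lift it off and look for the dish.

```bash
python3 -m crank '0 0 -.02 0 1; 0 0 -.03 0 1; 0 0 -.03 0 1; 0 0 -.02 0 1; .03 -.01 0 0 1; .03 -.01 0 0 1; 0 0 0 0 1; 0 0 0 0 1'
python3 - <<'E'
from h import *
w=manip.snapshot("wrist");p=cam("wrist");s=manip.snapshot("side");q=cam("side");cv2.imwrite("pics/w13.png",w);cv2.imwrite("pics/s13.png",s)
for n,im,pp in (("w",w,p),("s",s,q)):
    m=mask(im,(40,35,15),(85,150,140))
    m=cv2.morphologyEx(m,cv2.MORPH_CLOSE,np.ones((5,5)))
    print(n,[(b,onplane(pp,*b[1],12).round(1)[:2],onplane(pp,b[0][0]+b[0][2]/2,b[0][1]+b[0][3]/2,12).round(1)[:2]) for b in blobs(m,300)])
print(blobs(mask(w,(0,150,60),(8,255,255)),200))
plan([668,-130,200])
E
```

```text
clock: 34.0
ee_pos: [585.5, -39.6, 339.2]
tcp_rot: [[0.069, -0.998, -0.001], [-0.998, -0.069, -0.001], [0.001, 0.001, -1.0]]
force: [0.5, 1.6, -0.4]
gripper_width: 43.5
w [(([365, 88, 81, 84, 5343], [404.8, 129.5]), array([ 672.3, -138.2]), array([ 671.8, -139.1]))]
s [(([275, 231, 34, 22, 546], [291.4, 241.3]), array([ 671.3, -137.3]), array([ 669. , -134.1])), (([384, 346, 18, 45, 577], [392.6, 370.8]), array([370.8, 315.4]), array([369.8, 308.8]))]
[([13, 113, 42, 23, 223], [29.6, 125.7]), ([268, 243, 103, 112, 6925], [319.1, 296.2]), ([224, 274, 45, 80, 1202], [244.7, 316.8]), ([371, 274, 45, 75, 1109], [393.8, 315.9])]
pos [585.3 -36.6 339.2] yaw -85.9 shift [ 0.0992 -0.0759  0.139 ] rows 5.0 twist 0.0 q [ 0.02  0.28 -0.05  1.55  0.01  1.31 -1.53] F [-0.   1.  -0.6] w 43.4 t 34.1
```

View pics/w13.png

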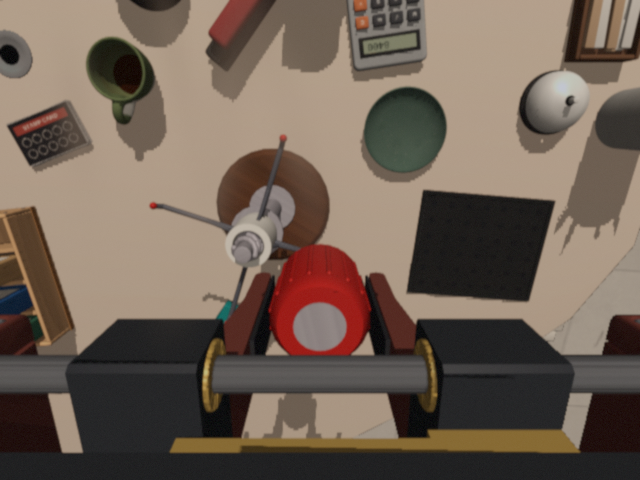

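The wrist view shows the red knob held, the bare stud at (247,247) and the crown in place. The dish at (405,130) works out to (672,-138), and the side view agrees. The mat is at (480,245). Carry the knob over the dish.

```bash
python3 -m crank '.0268 -.02 0 0 1; .0268 -.02 0 0 1; .0268 -.02 0 0 1; .0268 -.02 0 0 1; 0 0 .03 0 1; 0 0 .04 0 1; 0 0 .04 0 1; 0 0 .04 0 1; 0 0 .03 0 1; 0 0 0 0 1; 0 0 0 0 1'
python3 - <<'E'
from h import *
plan([672,-138,60])
w=manip.snapshot("wrist");p=cam("wrist");cv2.imwrite("pics/w14.png",w);s=manip.snapshot("side");q=cam("side")
for n,im,pp in (("w",w,p),("s",s,q)):
    m=cv2.morphologyEx(mask(im,(40,35,15),(85,150,140)),cv2.MORPH_CLOSE,np.ones((5,5)))
    print(n,[(b,onplane(pp,b[0][0]+b[0][2]/2,b[0][1]+b[0][3]/2,12).round(1)[:2]) for b in blobs(m,200)])
    print(proj(pp,[672,-138,12]))
E
```

```text
clock: 35.02
ee_pos: [672.4, -136.9, 158.4]
tcp_rot: [[0.073, -0.997, -0.004], [-0.997, -0.073, 0.001], [-0.001, 0.004, -1.0]]
force: [-0.4, 0.2, 0.2]
gripper_width: 43.5
pos [ 672.4 -136.9  158.4] yaw -85.8 shift [0.0012 0.0002 0.0984] rows 3.0 twist 0.0 q [ 0.14  0.59 -0.01  1.51  0.    1.05 -1.37] F [-0.4  0.2  0.2] w 43.5 t 35.0167
w [(([264, 167, 123, 107, 8093], [328.6, 219.4]), array([ 679.5, -141.3]))]
(np.float64(320.9362086221946), np.float64(228.84821716271406))
s [(([275, 231, 34, 22, 546], [291.3, 241.2]), array([ 669. , -134.1])), (([384, 346, 18, 45, 575], [392.6, 370.8]), array([369.8, 308.8]))]
(np.float64(291.2030208238952), np.float64(241.14071383524077))
```

```bash
python3 -m crank '.002 -.001 .03 0 1; 0 0 .035 0 1; 0 0 .03 0 1; 0 0 .013 0 1; 0 0 0 0 1; 0 0 0 0 1; 0 0 .003 0 1; 0 0 .001 0 1; 0 0 0 0 1; 0 0 0 0 1'
```

```text
clock: 35.95
ee_pos: [675.1, -140.4, 48.7]
tcp_rot: [[0.071, -0.997, 0.002], [-0.997, -0.071, -0.0], [0.0, -0.002, -1.0]]
force: [-0.1, -0.4, -1.0]
gripper_width: 43.6
```

```bash
python3 -m crank '0 .001 .003 0 1; 0 0 .002 0 1; 0 0 .001 0 1; 0 0 0 0 1; 0 0 0 0 1'
```

```text
clock: 36.37
ee_pos: [673.9, -140.5, 43.1]
tcp_rot: [[0.071, -0.998, 0.001], [-0.998, -0.071, -0.0], [0.0, -0.001, -1.0]]
force: [-3.5, 0.2, 10.9]
gripper_width: 43.7
```

```bash
python3 -m crank '0 0 0 0 -.3; 0 0 0 0 -.3; 0 0 0 0 -.6; 0 0 0 0 -1; 0 0 -.02 0 -1; 0 0 -.03 0 -1; 0 0 -.04 0 -1; 0 0 -.04 0 -1; 0 0 -.04 0 -1; 0 0 -.04 0 -1; 0 0 -.04 0 -1; 0 0 0 0 -1'
python3 - <<'E'
from h import *
plan([562.5,21.5,290],-59.4)
w=manip.snapshot("wrist");p=cam("wrist");s=manip.snapshot("side");q=cam("side")
cv2.imwrite("pics/w15.png",np.hstack([cv2.resize(w,(400,300)),cv2.resize(s[180:330,240:440],(400,300))]))
g=[b for b in blobs(mask(w,(0,150,60),(8,255,255)),300)];print(g)
E
```

```text
clock: 37.37
ee_pos: [676.5, -141.0, 301.0]
tcp_rot: [[0.07, -0.997, 0.013], [-0.998, -0.071, -0.002], [0.003, -0.013, -1.0]]
force: [0.7, 0.7, 1.5]
gripper_width: 88.0
pos [ 676.5 -141.   301. ] yaw -86.0 shift [-0.1702  0.1024  0.0092] rows 5.0 twist -0.464 q [ 0.13  0.48  0.    1.34 -0.    1.3  -1.36] F [0.7 0.7 1.5] w 88.0 t 37.3667
[([104, 37, 61, 92, 2118], [136.4, 86.0]), ([300, 188, 38, 41, 861], [318.7, 206.5]), ([136, 272, 88, 82, 990], [179.8, 321.1]), ([416, 273, 87, 78, 1653], [457.6, 317.9])]
```

View pics/w15.png

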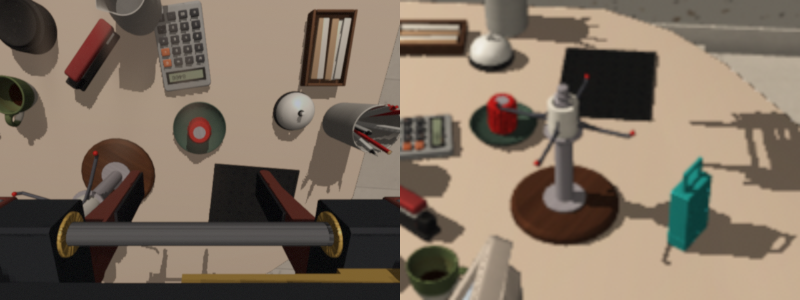

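The knob stands upright in the dish's middle, and the crown is at the same angle (tips at the same side-view pixels). Bell, mug and cards are untouched. Next is the crown.

```bash
python3 -m crank '-.0284 .0171 0 0 -1; -.0284 .0171 0 0 -1; -.0284 .0171 0 0 -1; -.0284 .0171 0 0 -1; -.0284 .0171 0 0 -1; -.0284 .0171 0 0 -1; 0 0 .01 -.116 -1; 0 0 .01 -.116 -1; 0 0 .01 -.116 -1; 0 0 0 -.116 -1; 0 0 0 0 -1; 0 0 0 0 -1'
python3 - <<'E'
from h import *
plan([562.5,21.5,172],-59.4)
w=manip.snapshot("wrist");p=cam("wrist");cv2.imwrite("pics/w16.png",w)
c=np.array([562.5,21.5]);t=[]
r=blobs(mask(w,(0,120,60),(8,255,255)),5)
print([b for b in r if b[0][4]<80])
for a in(-14.4,75.6,165.6,-104.4): print(a,np.round(proj(p,[c[0]+94.5*np.cos(np.radians(a)),c[1]+94.5*np.sin(np.radians(a)),160]),1))
print("stud",np.round(proj(p,[*c,210])))
q=cam("side");print("penholder",onplane(q,293,193,0).round())
E
```

```text
clock: 38.47
ee_pos: [558.4, 22.2, 260.0]
tcp_rot: [[0.507, -0.862, -0.003], [-0.862, -0.507, -0.0], [-0.001, 0.002, -1.0]]
force: [-0.7, 0.3, 1.1]
gripper_width: 87.8
pos [558.4  22.2 260. ] yaw -59.6 shift [ 0.0028 -0.0034  0.088 ] rows 3.0 twist -0.003 q [-0.01  0.29 -0.14  1.72  0.05  1.13 -1.21] F [-0.7  0.3  1.1] w 87.8 t 38.4667
[([220, 136, 9, 8, 54], [223.7, 139.7]), ([423, 137, 10, 9, 68], [427.6, 140.9]), ([498, 189, 3, 4, 8], [498.8, 190.2]), ([627, 315, 13, 6, 55], [633.3, 317.1]), ([232, 319, 9, 9, 65], [235.8, 323.1]), ([409, 320, 7, 8, 40], [411.8, 324.0])]
-14.4 [425.7 142.1]
75.6 [223.  142.8]
165.6 [236.6 323.9]
-104.4 [412.  323.5]
stud [325. 264.]
penholder [ 705. -414.    0.]
```

Tips match the prediction within 3 px. Descend and grip the sleeve.

```bash
python3 -m crank '.003 -.003 .02 0 -1; 0 0 .03 0 -1; 0 0 .02 0 -1; 0 0 .01 0 -1; 0 0 .005 0 -1; 0 0 .001 0 -1; 0 0 0 0 -1; 0 0 0 0 -1'
python3 -c "
from h import *
plan([562.5,21.5,172.5],-59.4)"
```

```text
clock: 39.18
ee_pos: [564.0, 21.4, 176.7]
tcp_rot: [[0.509, -0.861, 0.002], [-0.861, -0.509, 0.0], [0.001, -0.002, -1.0]]
force: [0.1, -0.3, 1.0]
gripper_width: 87.6
pos [564.   21.4 176.7] yaw -59.4 shift [-0.0009  0.0012  0.0042] rows 1.0 twist 0.0 q [-0.01  0.38 -0.14  1.81  0.06  0.96 -1.22] F [ 0.1 -0.3  1. ] w 87.6 t 39.1833
```

```bash
python3 -m crank '-.001 .001 .004 0 -1; 0 0 0 0 1; 0 0 0 0 1; 0 0 0 0 1; 0 0 0 0 1; 0 0 0 0 1; 0 0 0 0 1; 0 0 0 0 1; 0 0 0 0 1; 0 0 -.005 0 1; 0 0 0 0 1'
python3 -m crank '0 0 -.015 0 1; 0 0 -.02 0 1; 0 0 -.02 0 1; 0 0 -.02 0 1; 0 0 -.02 0 1; 0 0 -.015 0 1; 0 0 0 0 1; 0 0 0 0 1'
python3 -c "
from h import *
plan([521.5,-266,287])"
```

```text
clock: 40.1
ee_pos: [561.8, 21.6, 176.8]
tcp_rot: [[0.51, -0.86, -0.0], [-0.86, -0.51, -0.0], [-0.0, 0.0, -1.0]]
force: [-0.0, -0.3, -3.5]
gripper_width: 39.8
clock: 40.77
ee_pos: [561.7, 21.7, 286.5]
tcp_rot: [[0.51, -0.86, 0.001], [-0.86, -0.51, 0.0], [0.0, -0.001, -1.0]]
force: [-0.1, -0.1, -4.7]
gripper_width: 39.4
pos [561.7  21.7 286.5] yaw -59.4 shift [ 0.227   0.1813 -0.0006] rows 8.0 twist 0.0 q [-0.01  0.27 -0.14  1.68  0.04  1.19 -1.2 ] F [-0.1 -0.1 -4.7] w 39.4 t 40.7667
```

The sleeve is held (39.4 mm opening, about 3.5 N more weight) and clear of the post. Carry it to the mat.

```bash
python3 -m crank '.0252 .0201 0 0 1; .0252 .0201 0 0 1; .0252 .0201 0 0 1; .0252 .0201 0 0 1; .0252 .0201 0 0 1; .0252 .0201 0 0 1; .0252 .0201 0 0 1; .0252 .0201 0 0 1; .0252 .0201 0 0 1; 0 0 .03 0 1; 0 0 .04 0 1; 0 0 0 0 1'
python3 -m crank '0 0 .04 0 1; 0 0 .04 0 1; 0 0 .03 0 1; 0 0 .02 0 1; 0 0 0 0 1; 0 0 0 0 1; 0 0 0 0 1'
python3 - <<'E'
from h import *
plan([521.5,-266,37])
w=manip.snapshot("wrist");s=manip.snapshot("side")
cv2.imwrite("pics/w17.png",np.hstack([cv2.resize(w,(400,300)),cv2.resize(s[150:300,240:440],(400,300))]))
E
```

```text
clock: 41.77
ee_pos: [516.8, -264.3, 207.9]
tcp_rot: [[0.509, -0.861, -0.013], [-0.861, -0.509, 0.005], [-0.011, 0.008, -1.0]]
force: [-2.2, 1.9, -4.3]
gripper_width: 39.8
clock: 42.35
ee_pos: [522.9, -265.9, 88.1]
tcp_rot: [[0.51, -0.86, 0.002], [-0.86, -0.51, -0.001], [0.001, -0.001, -1.0]]
force: [0.1, 0.5, -4.0]
gripper_width: 39.9
pos [ 522.9 -265.9   88.1] yaw -59.3 shift [-0.0007  0.0013  0.0511] rows 2.0 twist 0.0 q [ 0.39  0.51  0.    1.84 -0.    0.79 -0.65] F [ 0.1  0.5 -4. ] w 39.9 t 42.35
```

View pics/w17.png

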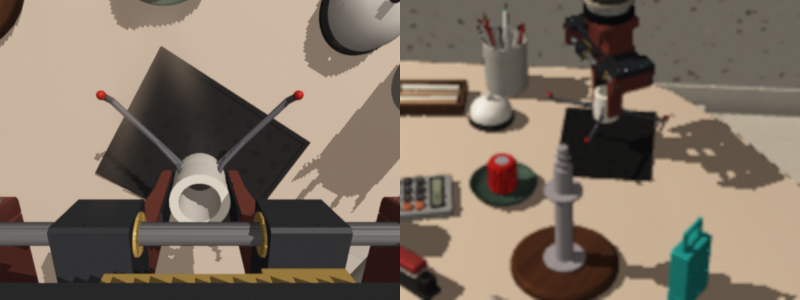

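The crown hangs upright over the mat (wrist crop), and the knob is still in its dish. Lower it.

```bash
python3 -m crank '-.001 .001 .02 0 1; 0 0 .02 0 1; 0 0 .008 0 1; 0 0 0 0 1; 0 0 0 0 1; 0 0 .003 0 1; 0 0 .001 0 1; 0 0 0 0 1; 0 0 0 0 1'
```

```text
clock: 43.2
ee_pos: [520.7, -265.5, 35.0]
tcp_rot: [[0.51, -0.86, 0.001], [-0.86, -0.51, -0.0], [0.001, -0.0, -1.0]]
force: [0.6, -0.5, -3.9]
gripper_width: 39.9
```

```bash
python3 -m crank '0 0 .001 0 1; 0 0 .001 0 1; 0 0 0 0 1; 0 0 0 0 1'
```

```text
clock: 43.53
ee_pos: [520.8, -265.5, 34.4]
tcp_rot: [[0.51, -0.86, 0.001], [-0.86, -0.51, -0.0], [0.001, -0.001, -1.0]]
force: [-5.0, 2.5, 13.4]
gripper_width: 39.7
```

```bash
python3 -m crank '0 0 0 0 -.3; 0 0 0 0 -.3; 0 0 0 0 -1; 0 0 0 0 -1; 0 0 0 0 -1; 0 0 -.01 0 -1; 0 0 -.02 0 -1; 0 0 -.03 0 -1; 0 0 -.04 0 -1; 0 0 -.04 0 -1; 0 0 -.04 0 -1; 0 0 -.04 0 -1'
python3 -m crank '0 0 -.04 0 -1; 0 0 -.03 0 -1; 0 0 0 0 -1; 0 0 0 0 -1; 0 0 0 0 -1; 0 0 0 0 -1'
python3 - <<'E'
from h import *
w=manip.snapshot("wrist");s=manip.snapshot("side");p=cam("wrist");q=cam("side")
z=np.zeros((480,720,3),np.uint8);z[:,:400]=cv2.resize(s[190:430,230:430],(400,480));z[:240,400:]=cv2.resize(w,(320,240));a=manip.snapshot("scene");z[240:,400:]=cv2.resize(a[200:440,150:470],(320,240));cv2.imwrite("pics/w18.png",z)
print("blue/green",blobs(mask(s,(105,120,40),(125,255,255)),80),blobs(mask(s,(45,80,20),(80,255,255)),80),blobs(mask(s,(10,110,80),(25,255,255)),200))
print("knob",[ (b,onplane(q,*b[1],30).round()) for b in blobs(mask(s,(0,150,80),(6,255,255)),60)])
r=[b for b in blobs(mask(w,(0,120,60),(8,255,255)),5) if b[0][4]<90];print("tips",[(b[1],onplane(p,*b[1],23).round(1)[:2].tolist()) for b in r])
E
```

```text
clock: 44.53
ee_pos: [519.9, -265.2, 255.3]
tcp_rot: [[0.51, -0.86, 0.001], [-0.86, -0.51, -0.0], [0.0, -0.0, -1.0]]
force: [0.8, 0.4, -0.7]
gripper_width: 88.3
clock: 45.03
ee_pos: [519.6, -265.0, 321.0]
tcp_rot: [[0.51, -0.86, -0.002], [-0.86, -0.51, 0.001], [-0.002, 0.002, -1.0]]
force: [0.2, 0.4, -1.1]
gripper_width: 87.6
blue/green [([366, 349, 15, 43, 476], [373.1, 372.4])] [([385, 347, 17, 44, 488], [393.3, 370.4])] [([319, 349, 88, 62, 2632], [352.8, 388.6])]
knob [(([283, 227, 15, 20, 195], [290.0, 237.2]), array([ 674., -134.,   30.])), (([221, 266, 31, 20, 253], [235.7, 275.2]), array([800.,  44.,  30.]))]
tips [([593.6, 76.0], [795.5, -460.3]), ([264.6, 139.4], [544.6, -172.8]), ([377.4, 139.4], [612.9, -287.9]), ([268.9, 246.9], [429.4, -241.0]), ([372.6, 247.0], [497.5, -356.0]), ([633.4, 317.2], [594.8, -716.5])]
```

View pics/w18.png

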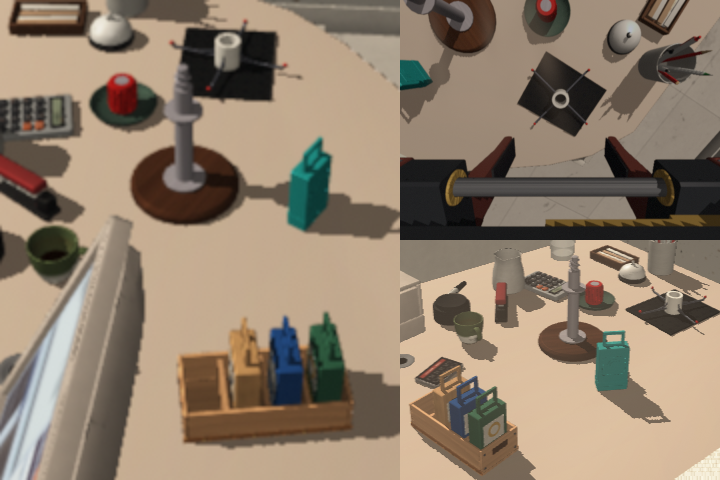

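Everything is in place. The cartons stand in three compartments, the knob is in the dish, and the crown is upright on the mat with its hook tips centred at (521,-264). Handing in.

```bash
python3 -c "
from plant import manip
print(manip.close_job(), manip.read_state()['clock'])"
```

```text
the job is handed in; nothing more can be done
the job is handed in; nothing more can be done
```

The display is stripped and the job is handed in, at about 45 s of robot time; the hand-in gives no verdict, so I don't know how it was judged.

- **Cartons:** Three were on the hooks: green, blue and a tan one. I couldn't tell whether the tan one is the amber or the brown carton. Each stands upright in its own compartment of the crate. The last one met the floor at about 9 N.
- **Knob:** I turned it about 136° clockwise, and it lifted off freely. It stands upright in the green dish, measured within about 5 mm of the dish's centre.
- **Crown:** It is the right way up on the mat. Its four hook tips average to (521, -264) mm, against a measured mat centre of (521.5, -266) mm.

In the last pictures the bell and mug, the cards and the turquoise look-alike look unmoved, though I checked those by eye only. The gripper is open and raised, touching nothing. The only mismatch between measurements was the crate centre, which differed by about 3 mm between the fixed and wrist cameras, inside the compartment clearance. I saw no sign of the grip slackening or of the crate or dish being knocked.

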